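# Scrub the sample beakers, rank them on the drying shelf and cover them

## Robot

A 6-joint arm with a two-finger parallel gripper is mounted at the origin on the work surface. World frame = base frame: x ahead of the robot, y to its left, z up, the work surface at z = 0. Lengths are in mm, angles in rad, forces in N, time in s.
With the tool pointing down it reaches from about 250 to 775 mm from the base axis. Payload 8.9 kg.
Tool frame: the origin (TCP) lies midway between the tips of the shut fingers; the grasp point (between the pads) lies arm.grasp_offset behind it (arm.grasp_offset is the distance from the TCP to the grasp point, in mm); z points along the fingers, y is the direction in which the jaws open and shut (so a half turn about z gives the same grasp; the last joint's range is limited). The gripper opens to 85 mm and grips with 20 to 120 N. Pads are 22 mm wide; open, the fingers measure 114 mm over their backs; the gripper's body (76 mm by 85 mm) begins 54 mm behind the grasp point. The pads swing forward as they close: fully open they stand 13 mm farther back than shut.
Start: joints at [0.988, 0.291, -0.153, 1.127, 0, 1.431], TCP at [225.416, 474.143, 194.205] pointing down, gripper open.
Joint ranges: [-2.52, 2.52], [-0.91, 1.74], [-1.3, 1.37], [-1.96, 2.02], [-1.52, 1.47], [-3.14, 3.14]. Speed limits (rad/s): [2.22, 2.22, 2.79, 3.14, 3.14, 3.14].

## Interface

Orientations are given as a unit quaternion [w, x, y, z].
In Python, from cell import arm, optics gives the robot as it stands.
- The arm moves only by the tool send_rows, never from a script. Its argument "motion" is a list of rows, each a list of 7 numbers: the shift along the tool's x, y, z in cm, then the turn, a rotation vector about the tool's x, y, z in degrees, then the closure in counts, from 0 (fully open) to 255 (shut). A call has 1 to 12 rows; each row shifts and turns the commanded pose from where the row before left it, along the tool's axes as they then stand; what a row does not reach is not made up. A row lasts 1/10 s, in which the tool goes at most 50 mm and 8.59 degrees, less where a joint would pass 70% of its speed; a pose out of reach is approached as far as the arm can. A call is refused whole if a number of a shift passes 5 or a number of a turn 8.59, either way. A call with a gripper value outside its range is refused whole. The fingers move at their own pace and stop on an object; "squeeze" is the grip in N (left out, the last holds). Time passes only in rows, so rows that do not move let the fingers close. It gives the time, the measured TCP pose, the force and the opening at its end, in the units of the state.
- arm.observe(): the state, without advancing time (a new reading comes with each control period).
- optics.camera(name): name is "side" or "top"; returns the picture (400x640x3 uint8, blue, green, red); there is no depth.
- optics.camera_params(name): a dict with "vfov" (degrees; the focal length in pixels is half the picture's height over the tangent of half this angle, whatever the lens; pixels are square), "cx", "cy" (the principal point, pixels), "camera_from_world" (4x4, takes a point from world to camera coordinates). Camera axes: x right, y down, z forward; pixel columns grow to the right and rows downward; lengths in mm; the calibration is good to about 2 mm. A picture is of the moment at which its call begins. camera_params takes no time and is no camera call.
- arm.close_job(): hands the job in, once; it reports no verdict.
The state is a dict: "t": time; "joints": joint angles; "qd": joint speeds; "joint_efforts": joint torques, N m; "eef_pos": TCP position; "eef_rot": TCP orientation; "force": force on the tool from outside, world axes, zero at the start; "torque": the same for the moment, N m; "finger_gap": opening from 0.0 (shut) to 1.0 (fully open).
Only numpy, scipy, OpenCV 4.12 (cv2) and the standard library are available. Lean on these libraries where they do the work, as an engineer would, in place of code of your own. Each camera call takes 0.05 s, during which the arm holds its last target.

## Task

Scrub the inside of every white beaker with the long brush, beginning with the beaker farthest to the robot's left and working to the right: in each, push the brush straight down to the bottom, draw it well up towards the mouth and push it to the bottom again. Hang the brush back in its brass fork and stand the beakers upright in one straight row along the middle of the low shelf, side by side with no more than about 2 cm between neighbours; last of all lay the wooden cover board lengthwise along the row so that it closes every beaker's mouth, and press it down firmly so that it sits level. Leave the other things on the bench where they are.

Things in the scene. Friction and masses are not known exactly. Their poses are not given: they have to be found in the camera images.
- beaker_a: white porcelain beaker, open at the top, round, 66 mm outside diameter, 95 mm high, walls 4 mm, inner floor 6 mm above its underside. Origin: centre of the underside; z points up out of the mouth. This is the left-hand one (largest y) of the three places; 2 or 3 of the three beakers are present.
- beaker_b: white porcelain beaker, open at the top, round, 66 mm outside diameter, 95 mm high, walls 4 mm, inner floor 6 mm above its underside. Origin: centre of the underside; z points up out of the mouth. The one in the middle place.
- beaker_c: white porcelain beaker, open at the top, round, 66 mm outside diameter, 95 mm high, walls 4 mm, inner floor 6 mm above its underside. Origin: centre of the underside; z points up out of the mouth. The one in the right-hand place (smallest y).
- brush: long bottle brush, 197 mm, hanging upright in the fork. Origin: the tip (centre of the bristle head's underside); z up along the shaft. Pale bristle head 51 mm across (stiff core 32 mm) from 0 to 60 mm, steel shaft 9 mm thick to 130 mm, collar 38 mm across to 137 mm, square wooden handle 18 x 18 mm (faces square to x and y) to 197 mm. 120 g.
- brush_collar (a point): centre of the underside of the brush's collar, 130 mm above the tip
- fork_seat (a point): where the underside of the collar is centred when the brush hangs: midway between the prongs, at the height of their tops, 155 mm above the bench, straight above the fork stand's origin; z up
- fork: wooden stand with two level brass prongs (8 mm thick, 21 mm gap) running along its x axis from a post (its face 61 mm towards +x of the origin, top 162 mm high) to 29 mm towards -x, where the slot is open. Brush comes out by lifting 12 mm and drawing it 60 mm along -x, and goes back the reverse way. Base plate 12 mm high. Origin: on the bench below the seat.
- rack: low wooden drying shelf, 340 mm long (y) and 110 mm deep (x), its deck 40 mm above the bench, a 14 mm lip along the back (+x) edge, 49 mm behind the middle line. Origin: centre of the underside at bench height; z up. The row runs along its y axis at x = 0.
- cover: wooden cover board 290 mm (y) x 100 mm (x) x 8 mm with a ridge handle on top, 20 mm wide (x), 90 mm long (y), its top 41 mm above the board's underside. Origin: centre of the underside; z up. 180 g. It starts flat on the bench at the left.
- weight: bystander, to be left alone: copper weight with a knob, 48 mm across, 62 mm high
- dish: bystander, to be left alone: black bakelite dish, 80 mm across, 28 mm high
- agate: bystander, to be left alone: banded agate slice, 100 mm across, 10 mm thick
There are look-alikes about, which are no part of the job. What is shaped like the beaker_c but green is not meant.

How it is judged (in metres and radians):
On the way, in this order (a step that is already met when the one before it is completed fails the run):
1. the brush is pushed to the bottom of the left-hand beaker (tip within 16 mm of its inner floor) (horizontal distance between brush and beaker_a below 0.022 m and z of brush in the frame of beaker_a below 0.022 m and angle between beaker_a's own z axis and vertical below 0.2 rad), for 0.1 s.
2. the brush is drawn up in the left-hand beaker (tip at least 45 mm above the inner floor) (horizontal distance between brush and beaker_a below 0.022 m and z of brush in the frame of beaker_a above 0.051 m), for 0.05 s.
3. the brush is pushed to the bottom of the left-hand beaker again (all of step 1), for 0.1 s.
4. the brush is pushed to the bottom of the middle beaker (tip within 16 mm of its inner floor) (horizontal distance between brush and beaker_b below 0.022 m and z of brush in the frame of beaker_b below 0.022 m and angle between beaker_b's own z axis and vertical below 0.2 rad), for 0.1 s.
5. the brush is drawn up in the middle beaker (tip at least 45 mm above the inner floor) (horizontal distance between brush and beaker_b below 0.022 m and z of brush in the frame of beaker_b above 0.051 m), for 0.05 s.
6. the brush is pushed to the bottom of the middle beaker again (all of step 4), for 0.1 s.
7. the brush is pushed to the bottom of the right-hand beaker (tip within 16 mm of its inner floor) (horizontal distance between brush and beaker_c below 0.022 m and z of brush in the frame of beaker_c below 0.022 m and angle between beaker_c's own z axis and vertical below 0.2 rad), for 0.1 s.
8. the brush is drawn up in the right-hand beaker (tip at least 45 mm above the inner floor) (horizontal distance between brush and beaker_c below 0.022 m and z of brush in the frame of beaker_c above 0.051 m), for 0.05 s.
9. the brush is pushed to the bottom of the right-hand beaker again (all of step 7), for 0.1 s.
10. the cover lies level over all the beakers and is pressed down on them (over 2.2 N on one of them) (angle between cover's own z axis and vertical below 0.04 rad and z of cover in the frame of rack between 0.129 and 0.141 m and x of beaker_a in the frame of cover between -0.026 and 0.026 m and y of beaker_a in the frame of cover between -0.118 and 0.118 m and x of beaker_b in the frame of cover between -0.026 and 0.026 m and y of beaker_b in the frame of cover between -0.118 and 0.118 m and x of beaker_c in the frame of cover between -0.026 and 0.026 m and y of beaker_c in the frame of cover between -0.118 and 0.118 m and (contact force between cover and beaker_a above 2.2 N or contact force between cover and beaker_b above 2.2 N or contact force between cover and beaker_c above 2.2 N)), for 0.2 s.
At the end, for the whole second after the job is handed in: Beakers upright on the deck within 16 mm of its middle line, each within 94 mm of a neighbour (centres); cover level (0.04 rad) on them, each beaker within 26 mm of its long centre line and 118 mm of its middle; brush collar within 16 mm of the fork seat; all at rest (angle between cover's own z axis and vertical below 0.04 rad and z of cover in the frame of rack between 0.129 and 0.141 m and x of beaker_a in the frame of cover between -0.026 and 0.026 m and y of beaker_a in the frame of cover between -0.118 and 0.118 m and x of beaker_b in the frame of cover between -0.026 and 0.026 m and y of beaker_b in the frame of cover between -0.118 and 0.118 m and x of beaker_c in the frame of cover between -0.026 and 0.026 m and y of beaker_c in the frame of cover between -0.118 and 0.118 m and linear speed of each of cover, beaker_a, beaker_b, beaker_c below 0.02 m/s and z of beaker_a in the frame of rack between 0.035 and 0.046 m and x of beaker_a in the frame of rack between -0.016 and 0.016 m and angle between each of beaker_a, beaker_b, beaker_c's own z axis and vertical below 0.06 rad and (horizontal distance between beaker_a and beaker_b below 0.094 m or horizontal distance between beaker_a and beaker_c below 0.094 m) and z of beaker_b in the frame of rack between 0.035 and 0.046 m and x of beaker_b in the frame of rack between -0.016 and 0.016 m and (horizontal distance between beaker_b and beaker_a below 0.094 m or horizontal distance between beaker_b and beaker_c below 0.094 m) and z of beaker_c in the frame of rack between 0.035 and 0.046 m and x of beaker_c in the frame of rack between -0.016 and 0.016 m and (horizontal distance between beaker_c and beaker_a below 0.094 m or horizontal distance between beaker_c and beaker_b below 0.094 m) and distance between brush_collar and fork_seat below 0.016 m and angle between brush's own z axis and vertical below 0.15 rad); the robot touches nothing.
It fails at once if a bystander (copper weight, dish, agate) is moved more than 40 mm (distance of any of weight, dish, agate from where it was at the start of the episode above 0.04 m).
Of beaker_a, beaker_b, beaker_c only 2 to 3 are there at a start; the rules pass over those that are not, and their reading is None.
At some moment in a run one of beaker_a, beaker_b, beaker_c, cover may be knocked a few centimetres aside while the robot is not near it.
It also fails if it takes over 210 s, if anything falls off the work surface, if the arm or the gripper's body presses on something with over 40 N, if the wrist force passes 120 N, or if a joint passes its speed limit or range.

## Working session

There is one attempt and no reset: what is moved stays moved. The work goes in short steps, Python scripts to look and compute and a tool call to move; the robot and the scene stay as the last step left them, time stands still between calls to the robot, and variables do not carry over. Pictures are saved under pics/ and viewed, and the job is handed in when it is done.

Besides the shell and the picture viewer there is one more tool, called by a JSON object that holds its "op" and its "data". send_rows: Moves the arm, as the interface text tells. Its arguments: {"type":"object","properties":{"motion":{"type":"array","items":{"type":"array","items":{"type":"number"}}},"squeeze":{"type":"number"}},"required":["motion"]}

```bash
ls; mkdir -p pics
python3 - <<'E'
from cell import arm, optics
import cv2
print(arm.observe(), arm.grasp_offset)
for n in("side","top"):
    cv2.imwrite(f"pics/{n}0.png",optics.camera(n)); print(n,optics.camera_params(n))
E
```

```text
pics
{'t': 0.0, 'joints': array([ 9.87758358e-01,  2.91285892e-01, -1.54157176e-01,  1.12669746e+00,
        1.15661599e-05,  1.43149745e+00]), 'qd': array([ 0.00027789,  0.00013254, -0.00167506, -0.00089033, -0.00111606,
       -0.00025036]), 'joint_efforts': array([ 1.71519441e-04, -5.37141109e+01,  3.31373262e+01,  1.57930650e-02,
       -3.40597626e-04, -1.96150364e-05]), 'eef_pos': array([225.10465877, 473.73395571, 193.61791505]), 'eef_rot': array([-2.42908647e-04,  2.20053680e-01,  9.75487533e-01, -6.26696582e-04]), 'force': array([-0.26142701,  0.13512547, -0.54006793]), 'torque': array([0.01276338, 0.05230774, 0.01220787]), 'finger_gap': 0.9993126504159026} 18.700000000000003
side {'vfov': 49.50635967109779, 'cx': 323.8744992186872, 'cy': 195.61150431801593, 'camera_from_world': array([[ 9.26731663e-01, -3.75714511e-01, -2.65145213e-03,
        -4.22498990e+02],
       [-2.51638557e-01, -6.15416489e-01, -7.46954204e-01,
         1.71474994e+02],
       [ 2.79009786e-01,  6.92893319e-01, -6.64870204e-01,
         1.12992552e+03],
       [ 0.00000000e+00,  0.00000000e+00,  0.00000000e+00,
         1.00000000e+00]])}
top {'vfov': 55.79679960579352, 'cx': 318.44807708518624, 'cy': 204.1982201341467, 'camera_from_world': array([[-1.03627657e-03, -9.99880249e-01,  1.54406639e-02,
        -4.16194644e+01],
       [-9.80841887e-01, -1.99158448e-03, -1.94795345e-01,
         4.27855551e+02],
       [ 1.94802770e-01, -1.53467117e-02, -9.80722366e-01,
         1.00605898e+03],
       [ 0.00000000e+00,  0.00000000e+00,  0.00000000e+00,
         1.00000000e+00]])}
```

View pics/side0.png

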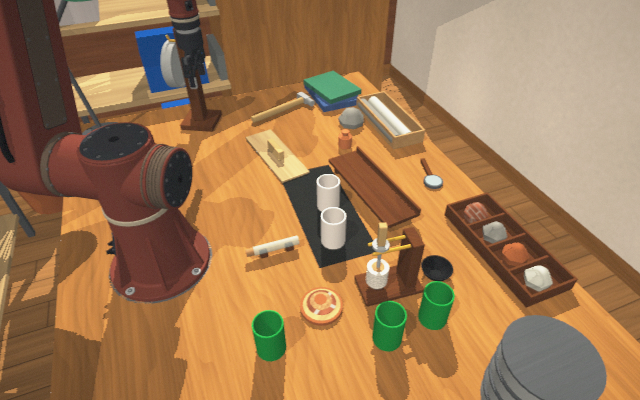

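View pics/top0.png

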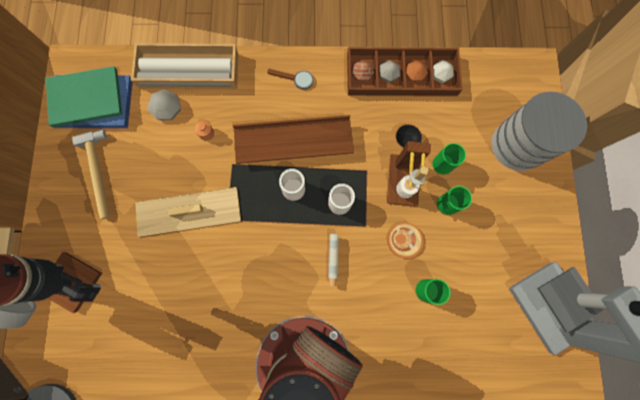

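```bash
cat > h.py <<'E'
import numpy as np, cv2
from cell import arm, optics
def P(n):
    p=optics.camera_params(n); return 200/np.tan(np.radians(p['vfov'])/2),p['cx'],p['cy'],np.array(p['camera_from_world'])
def proj(n,X):
    f,cx,cy,T=P(n); c=T[:3,:3]@np.array(X,float)+T[:3,3]; return np.round([f*c[0]/c[2]+cx,f*c[1]/c[2]+cy],1)
def bp(n,u,v,z):
    f,cx,cy,T=P(n); R=T[:3,:3]; o=-R.T@T[:3,3]; d=R.T@np.array([(u-cx)/f,(v-cy)/f,1]); return np.round(o+d*(z-o[2])/d[2],1)
def tri(a,b):
    A=[];B=[]
    for n,(u,v) in (("side",a),("top",b)):
        f,cx,cy,T=P(n);R=T[:3,:3];o=-R.T@T[:3,3];d=R.T@np.array([(u-cx)/f,(v-cy)/f,1]);d/=np.linalg.norm(d)
        M=np.eye(3)-np.outer(d,d);A.append(M);B.append(M@o)
    x=np.linalg.solve(sum(A),sum(B)); return np.round(x,1), proj("side",x)-a, proj("top",x)-b
def crop(src,x,y,w,h,k,out,im=None):
    im=cv2.imread(src) if im is None else im
    c=cv2.resize(im[y:y+h,x:x+w],None,fx=k,fy=k,interpolation=cv2.INTER_CUBIC)
    for i in range(0,w,10): cv2.line(c,(i*k,0),(i*k,6 if i%50 else 14),(0,0,255),1)
    for i in range(0,h,10): cv2.line(c,(0,i*k),(6 if i%50 else 14,i*k),(0,0,255),1)
    cv2.imwrite(out,c)
E
python3 - <<'E'
from h import *
print(proj("side",[225,474,194]),proj("top",[225,474,194]),proj("top",[0,0,0]),proj("side",[0,0,0]))
crop("pics/top0.png",220,100,220,150,3,"pics/t1.png")
crop("pics/side0.png",240,120,200,190,3,"pics/s1.png")
E
```

```text
[201.6  95.4] [ 91.2 278.8] [302.8 364.9] [161.7 261.4]
```

View pics/t1.png

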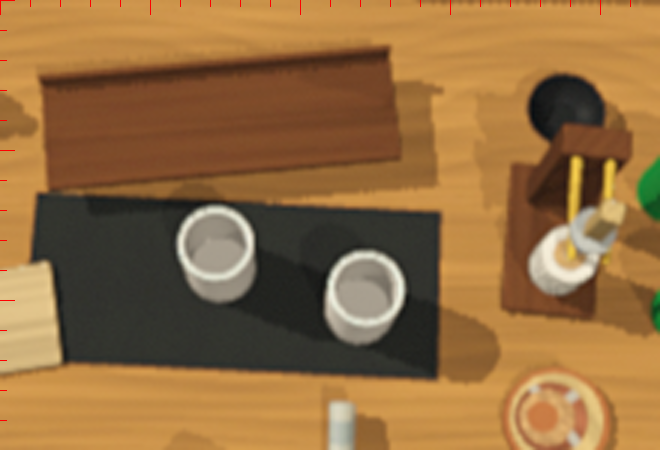

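View pics/s1.png

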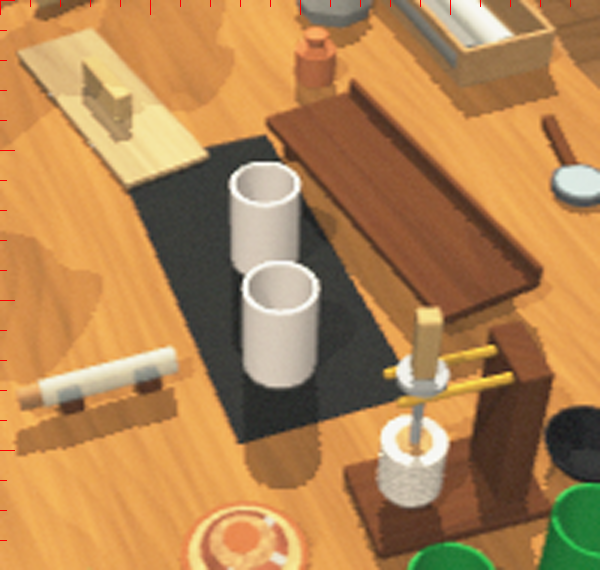

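Run:
```python
from h import *
T=lambda u,v:(u/3+220,v/3+100); S=lambda u,v:(u/3+240,v/3+120)
for nm,t,s,z in [("L",T(216,244),S(265,184),95),("R",T(366,288),S(281,287),95),("handle",T(611,218),S(428,312),222)]:
    print(nm,bp("top",*t,z),bp("side",*s,z),tri(s,t))
for nm,(u,v),z in [("rFL",(47,190),40),("rFR",(401,158),40),("rBR",(390,47),54),("rBL",(40,76),54)]:
    print(nm,bp("top",*T(u,v),z))
for nm,(u,v),z in [("rBR",(542,270),54),("rBL",(352,82),54),("rFL",(267,121),40),("rFR",(448,308),40)]:
    print("s",nm,bp("side",*S(u,v),z))
crop("pics/top0.png",120,170,140,80,5,"pics/t2.png")
crop("pics/top0.png",370,110,110,110,5,"pics/t3.png")
crop("pics/side0.png",340,210,110,100,6,"pics/s3.png")
crop("pics/side0.png",240,120,110,80,6,"pics/s2.png")
```

```text
L [479.4  29.8  95. ] [482.5  31.5  95. ] (array([480.3,  29.4,  96.7]), array([-0.43333333,  0.16666667]), array([ 0.1       , -0.53333333]))
R [ 439.7 -103.    95. ] [ 442.2 -101.6   95. ] (array([ 440.5, -103.1,   96.5]), array([-0.36666667,  0.13333333]), array([ 0.1, -0.4]))
handle [ 467.9 -284.9  222. ] [ 476.1 -283.2  222. ] (array([ 471. , -285.3,  224.2]), array([-1.56666667,  0.6       ]), array([ 0.33333333, -1.46666667]))
rFL [545.9 193.   40. ]
rFR [ 579.  -142.5   40. ]
rBR [ 685.9 -132.4   54. ]
rBL [654.4 201.3  54. ]
s rBR [ 689.6 -133.2   54. ]
s rBL [655.5 201.2  54. ]
s rFL [550.1 188.5  40. ]
s rFR [ 594.2 -132.2   40. ]
```

View pics/t2.png

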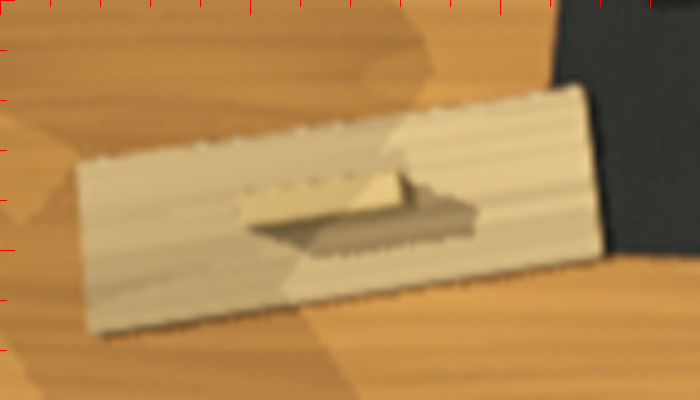

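View pics/t3.png

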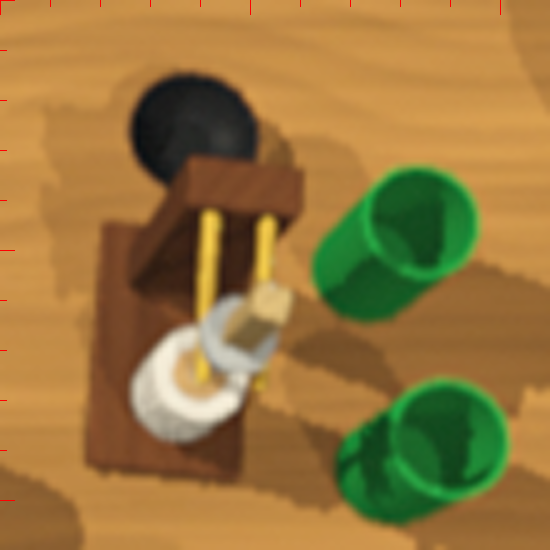

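View pics/s3.png

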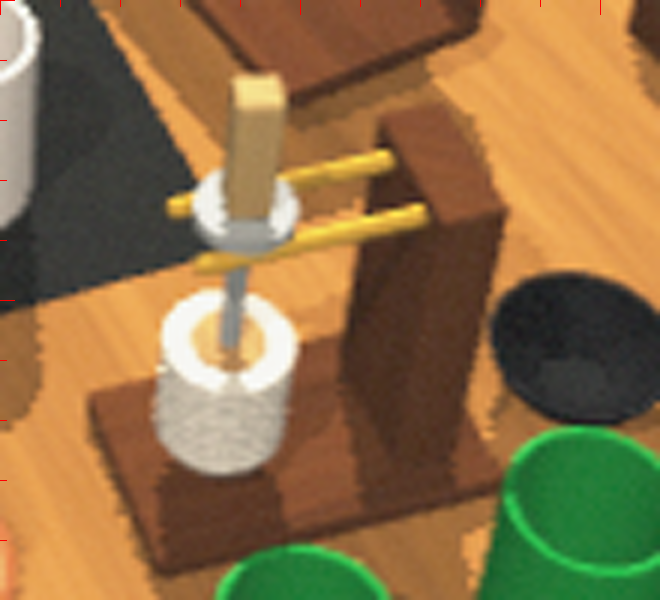

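View pics/s2.png

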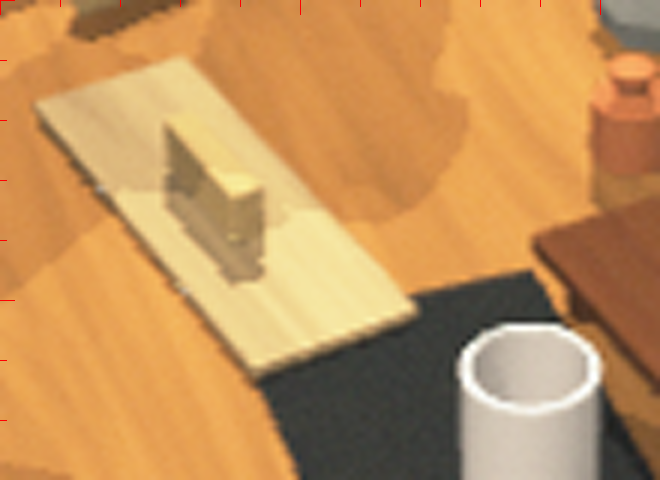

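Run:
```python
from h import *
t=(272/5+370,301/5+110); s=(259/6+340,93/6+210)
print("handle",bp("top",*t,222),bp("side",*s,222),tri(s,t))
# collar top centre z=162
print("collar", bp("top",240/5+370,334/5+110,160),bp("side",247/6+340,205/6+210,162))
print("brush tip/lower head c", bp("side",225/6+340,340/6+210,85), bp("top",208/5+370,370/5+110,85))
for u,v in [(210,212),(203,378),(268,218),(262,385)]: print("prong",bp("top",u/5+370,v/5+110,155))
for u,v in [(390,160),(178,207),(424,215),(205,264)]: print("prongS",bp("side",u/6+340,v/6+210,155))
c=[bp("top",u/5+120,v/5+170,8) for u,v in [(78,163),(580,86),(604,257),(92,335)]];print(c,np.mean(c,0))
c=[bp("top",u/5+120,v/5+170,41) for u,v in [(237,197),(395,172),(405,207),(247,228)]];print(c,np.mean(c,0))
c=[bp("side",u/6+240,v/6+120,8) for u,v in [(36,106),(185,58),(417,306),(258,373)]];print(c,np.mean(c,0))
c=[bp("side",u/6+240,v/6+120,41) for u,v in [(165,122),(183,113),(264,184),(233,197)]];print(c,np.mean(c,0))
```

```text
handle [ 473.9 -287.   222. ] [ 475.  -287.6  222. ] (array([ 474.6, -287.3,  221.6]), array([-0.26666667,  0.1       ]), array([ 0.1, -0.2]))
collar [ 475. -289.  160.] [ 476.4 -286.8  162. ]
brush tip/lower head c [ 474.3 -286.6   85. ] [ 475.5 -292.3   85. ]
prong [ 540.7 -278.5  155. ]
prong [ 453.5 -270.6  155. ]
prong [ 537.6 -308.   155. ]
prong [ 450.  -300.1  155. ]
prongS [ 540.5 -281.6  155. ]
prongS [ 455.8 -272.6  155. ]
prongS [ 538.1 -310.5  155. ]
prongS [ 452.4 -301.1  155. ]
[array([438.3, 479. ,   8. ]), array([484.2, 195.8,   8. ]), array([384.6, 178.1,   8. ]), array([340.1, 462.2,   8. ])] [411.8   328.775   8.   ]
[array([412.7, 374.7,  41. ]), array([426.9, 288.9,  41. ]), array([407.3, 282.2,  41. ]), array([395.4, 367.9,  41. ])] [410.575 328.425  41.   ]
[array([344.8, 462.5,   8. ]), array([441.5, 478.5,   8. ]), array([486.6, 198.9,   8. ]), array([390.1, 177.8,   8. ])] [415.75  329.425   8.   ]
[array([399.8, 369.9,  41. ]), array([411.8, 374.7,  41. ]), array([432.9, 291.9,  41. ]), array([413.6, 286.8,  41. ])] [414.525 330.825  41.   ]
```

```bash
cat >> h.py <<'E'
from scipy.spatial.transform import Rotation as Ro
def go(x=None,y=None,z=None,psi=None):
    """psi: wanted angle (deg) of tool y in world. prints turn first, then shift in tool axes after turn"""
    s=arm.observe(); q=s['eef_rot']; R=Ro.from_quat([q[1],q[2],q[3],q[0]]).as_matrix()
    p=s['eef_pos']; t=np.array([a if b is None else b for a,b in zip(p,(x,y,z))],float)
    cur=np.degrees(np.arctan2(R[1,1],R[0,1])); psi=cur if psi is None else psi
    d=(psi-cur+90)%180-90
    a=np.radians(cur+d); 
    Rg=np.array([[np.sin(a),np.cos(a),0],[-np.cos(a),np.sin(a),0],[0,0,-1.]])
    print("t",round(s['t'],2),"pos",np.round(p,1),"psi",round(cur,2),"tilt",np.round(np.degrees(R[:2,2]),2),"F",np.round(s['force'],1),"gap",round(s['finger_gap'],3))
    print(" turn z deg",np.round(-d,2)," shift cm",np.round(Rg.T@(t-p)/10,3))
E
python3 - <<'E'
from h import *
go(474.5,-287.3,300,84.5)
E
```

```text
t 0.1 pos [225.2 473.8 193.7] psi 64.58 tilt [-0.04 -0.06] F [-0.1 -0.2 -0.3] gap 1.002
 turn z deg -19.92  shift cm [ 32.113 -73.368 -10.63 ]
```

{"op": "send_rows", "data": {"motion": [[0, 0, -3.54, 0, 0, -6.64, 0], [0, 0, -3.54, 0, 0, -6.64, 0], [0, 0, -3.54, 0, 0, -6.64, 0], [1.6, -3.6, 0, 0, 0, 0, 0], [1.6, -3.6, 0, 0, 0, 0, 0], [1.6, -3.6, 0, 0, 0, 0, 0], [1.6, -3.6, 0, 0, 0, 0, 0], [1.6, -3.6, 0, 0, 0, 0, 0], [1.6, -3.6, 0, 0, 0, 0, 0], [1.6, -3.6, 0, 0, 0, 0, 0], [1.6, -3.6, 0, 0, 0, 0, 0], [1.6, -3.6, 0, 0, 0, 0, 0]]}}

```text
t: 1.3
eef_pos: [49.9, 164.1, 300.0]
eef_rot: [-0.0, 0.048, 0.999, -0.0]
force: [-0.2, 0.2, 1.5]
finger_gap: 1.0
```

```bash
python3 -c "
from h import *
go(474.5,-287.3,300,84.5)"
```

```text
t 1.3 pos [ 49.9 164.1 300. ] psi 84.53 tilt [-0.   -0.01] F [-0.2  0.2  1.5] gap 1.0
 turn z deg 0.03  shift cm [ 4.659e+01 -4.086e+01  4.000e-03]
```

```bash
sed -i 's/\[\[np.sin(a),np.cos(a),0\],\[-np.cos(a),np.sin(a),0\]/[[-np.sin(a),np.cos(a),0],[np.cos(a),np.sin(a),0]/' h.py; python3 -c "
from h import *
print(arm.observe()['joints'])
go(474.5,-287.3,300,84.5)"
```

```text
[ 8.36727523e-01 -4.75880740e-01 -5.54139307e-01  1.49277154e+00
 -1.03233641e-04  9.32150786e-01]
t 1.3 pos [ 49.9 164.1 300. ] psi 84.53 tilt [-0.   -0.01] F [-0.2  0.2  1.5] gap 1.0
 turn z deg 0.03  shift cm [-4.659e+01 -4.086e+01  4.000e-03]
```

{"op": "send_rows", "data": {"motion": [[-3.5, 0, 0, 0, 0, 0, 0], [-4, 0, 0, 0, 0, 0, 0], [-4, 0, 0, 0, 0, 0, 0], [-4, 0, 0, 0, 0, 0, 0], [-4, 0, 0, 0, 0, 0, 0], [-3, -3, 0, 0, 0, 0, 0], [-3, -3, 0, 0, 0, 0, 0], [-3, -3, 0, 0, 0, 0, 0], [-3, -3, 0, 0, 0, 0, 0], [-3, -3, 0, 0, 0, 0, 0], [-3, -3, 0, 0, 0, 0, 0], [-3, -3, 0, 0, 0, 0, 0]]}}

```text
t: 2.5
eef_pos: [433.2, -83.8, 300.1]
eef_rot: [-0.0, 0.048, 0.999, 0.0]
force: [1.2, 1.3, 0.2]
finger_gap: 1.002
```

```bash
python3 -c "
from h import *
go(474.5,-287.3,300,84.5)"
```

```text
t 2.5 pos [433.2 -83.8 300.1] psi 84.46 tilt [-0.02  0.01] F [1.2 1.3 0.2] gap 1.002
 turn z deg -0.04  shift cm [-6.0650e+00 -1.9859e+01  1.3000e-02]
```

{"op": "send_rows", "data": {"motion": [[-1, -3.3, 0, 0, 0, 0, 0], [-1, -3.3, 0, 0, 0, 0, 0], [-1, -3.3, 0, 0, 0, 0, 0], [-1, -3.3, 0, 0, 0, 0, 0], [-1, -3.3, 0, 0, 0, 0, 0], [-1, -3.3, 0, 0, 0, 0, 0], [0, 0, 0, 0, 0, 0, 0], [0, 0, 0, 0, 0, 0, 0], [0, 0, 0, 0, 0, 0, 0]]}}

```text
t: 3.4
eef_pos: [473.0, -284.1, 300.3]
eef_rot: [-0.0, 0.048, 0.999, 0.0]
force: [-0.4, 0.2, 0.6]
finger_gap: 1.0
```

```bash
python3 -c "
from h import *
go(474.5,-287.3,173.6,84.5)
cv2.imwrite('pics/a.png',optics.camera('top'))
cv2.imwrite('pics/b.png',optics.camera('side'))
crop('pics/a.png',340,90,200,150,4,'pics/a1.png')
crop('pics/b.png',330,140,150,150,4,'pics/b1.png')
"
```

```text
t 3.4 pos [ 473.  -284.1  300.3] psi 84.52 tilt [-0.03  0.04] F [-0.4  0.2  0.6] gap 1.0
 turn z deg 0.02  shift cm [-0.183 -0.3   12.668]
```

View pics/a1.png

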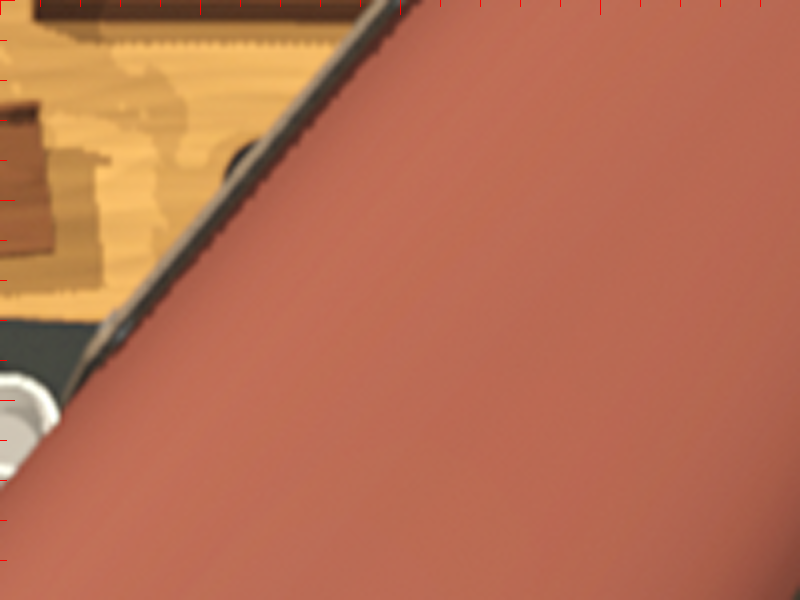

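View pics/b1.png

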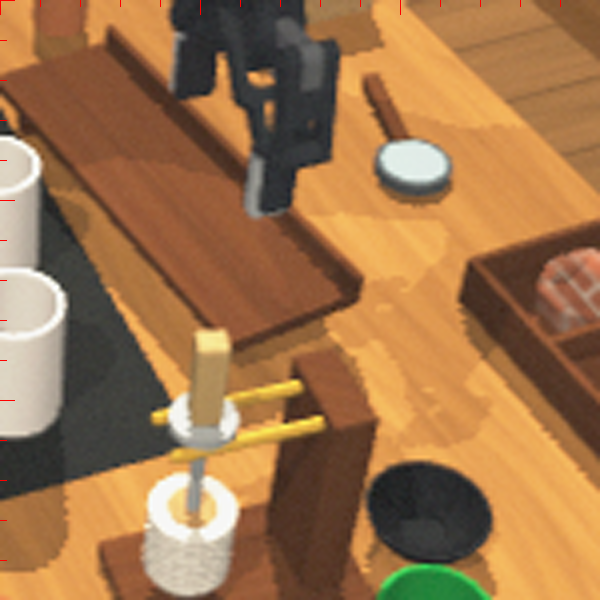

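{"op": "send_rows", "data": {"motion": [[-0.1, -0.15, 0, 0, 0, 0, 0], [-0.08, -0.15, 2, 0, 0, 0, 0], [0, 0, 2.2, 0, 0, 0, 0], [0, 0, 2.2, 0, 0, 0, 0], [0, 0, 2.2, 0, 0, 0, 0], [0, 0, 2.2, 0, 0, 0, 0], [0, 0, 1.8, 0, 0, 0, 0], [0, 0, 0, 0, 0, 0, 0], [0, 0, 0, 0, 0, 0, 0]]}}

```text
t: 4.4
eef_pos: [474.8, -287.9, 175.0]
eef_rot: [0.0, 0.048, 0.999, -0.0]
force: [0.0, -0.8, 0.2]
finger_gap: 1.002
```

```bash
python3 -c "
from h import *
go(474.5,-287.3,173.6,84.5)
cv2.imwrite('pics/c.png',optics.camera('side'))
crop('pics/c.png',330,140,150,150,4,'pics/c1.png')
"
```

```text
t 4.4 pos [ 474.8 -287.9  175. ] psi 84.51 tilt [ 0. -0.] F [ 0.  -0.8  0.2] gap 1.002
 turn z deg 0.01  shift cm [0.038 0.061 0.139]
```

View pics/c1.png

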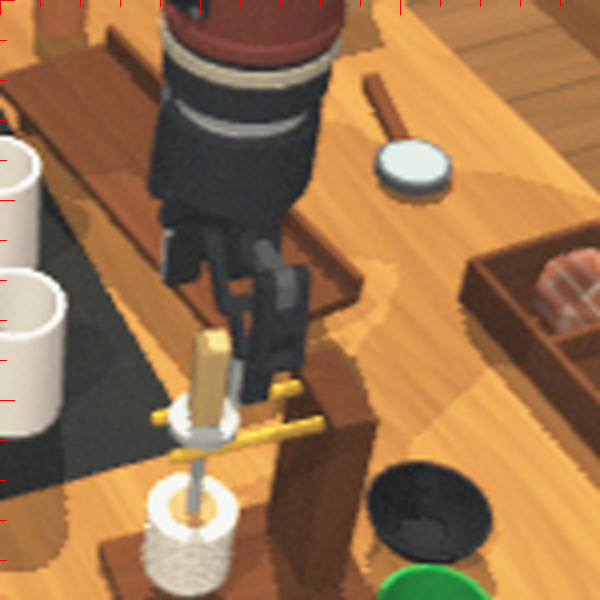

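```bash
python3 -c "
from h import *
a=np.radians(84.5)
for s in (-50,-42,0,42): 
  p=[474.8+s*np.cos(a),-287.9+s*np.sin(a),188]; print(s,(proj('side',p)-[330,140])*4)
print(4*(proj('side',[474.5,-287.3,222])-[330,140]))
print(arm.observe()['joints'])
"
```

```text
-50 [243.6 454.4]
-42 [237.6 443.2]
0 [207.2 386.8]
42 [178.4 333.6]
[211.6 342. ]
[-6.76846102e-01  3.58712844e-01 -1.05840430e-01  1.10494445e+00
 -2.73003830e-05 -5.81078457e-01]
```

```bash
python3 -c "
from h import *
crop('pics/side0.png',150,20,90,120,5,'pics/d1.png')
crop('pics/top0.png',0,230,120,100,5,'pics/d2.png')
crop('pics/c.png',355,180,70,70,8,'pics/d3.png')
a=np.radians(64.6)
for z in(194,207): 
 for s in (-57,-42,42,57): 
  p=[225+s*np.cos(a),474+s*np.sin(a),z]; print(z,s,(proj('side',p)-[150,20])*5,(proj('top',p)-[0,230])*5)
"
```

```text
194 -57 [233. 422.] [565.  299.5]
194 -42 [240.  409.5] [536.5 285. ]
194 42 [275.  345.5] [376. 204.]
194 57 [281.  334.5] [347.5 189.5]
207 -57 [229. 403.] [550.  300.5]
207 -42 [235.5 391. ] [520.5 285.5]
207 42 [271. 327.] [358. 203.]
207 57 [277.5 316.5] [329.  188.5]
```

View pics/d1.png

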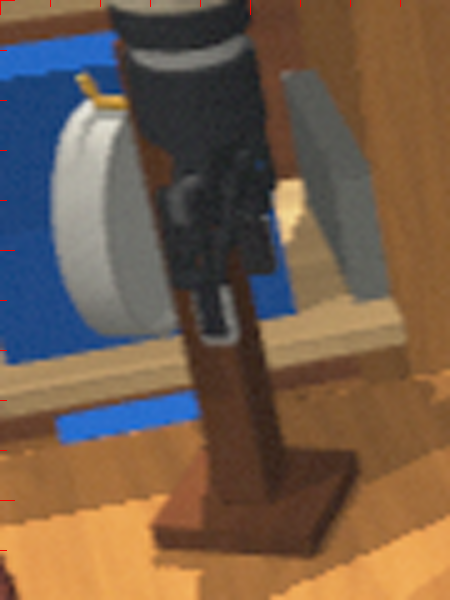

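View pics/d2.png

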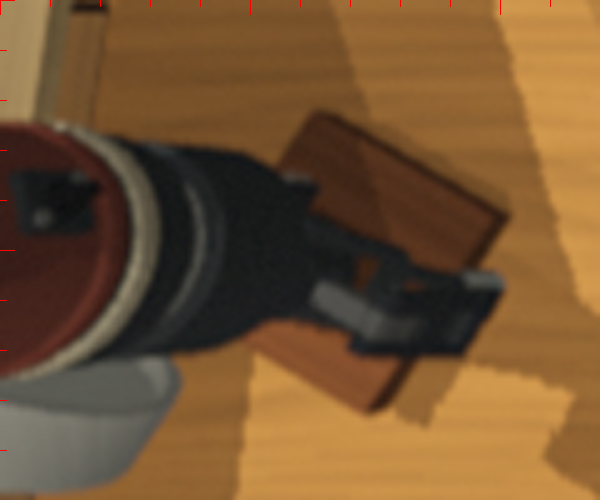

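View pics/d3.png

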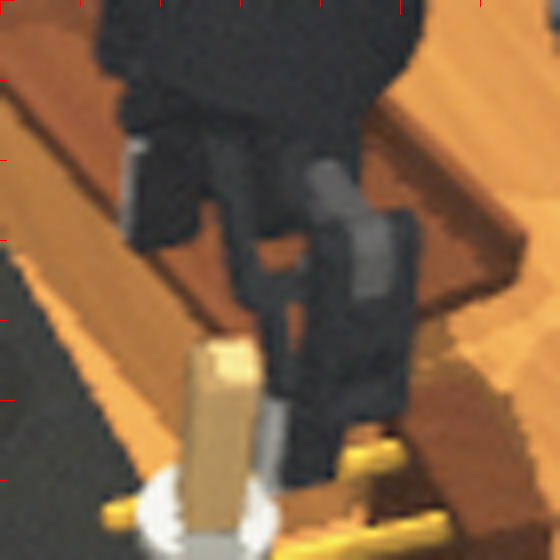

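```bash
python3 -c "
from h import *
print(tri((194,88.6),(99,288)))
print(tri((194,88.6),(96,298)))
a=np.radians(64.6); print(225-49*np.cos(a),474-49*np.sin(a))
"
```

```text
(array([204.6, 426.5, 245.2]), array([0.4, 0. ]), array([-0.2,  0.6]))
(array([194.4, 428. , 246.1]), array([-3.1,  0.1]), array([ 1.3, -4.4]))
203.98217846324584 429.73657064969825
```

{"op": "send_rows", "data": {"motion": [[0.04, 0.06, 0.14, 0, 0, 0, 140], [0, 0, 0, 0, 0, 0, 140], [0, 0, 0, 0, 0, 0, 140], [0, 0, 0, 0, 0, 0, 140], [0, 0, 0, 0, 0, 0, 140], [0, 0, 0, 0, 0, 0, 140]], "squeeze": 25}}

```text
t: 5.05
eef_pos: [474.4, -287.5, 173.0]
eef_rot: [-0.0, 0.048, 0.999, 0.0]
force: [-0.0, -0.7, 0.4]
finger_gap: 0.449
```

```bash
python3 -c "
from h import *
go(474.5,-287.3,173.6,84.5)
cv2.imwrite('pics/e.png',optics.camera('side'))
crop('pics/e.png',355,180,70,70,8,'pics/e1.png')
"
```

```text
t 5.05 pos [ 474.4 -287.5  173. ] psi 84.49 tilt [-0.  0.] F [-0.  -0.7  0.4] gap 0.449
 turn z deg -0.01  shift cm [-0.01   0.024 -0.059]
```

View pics/e1.png

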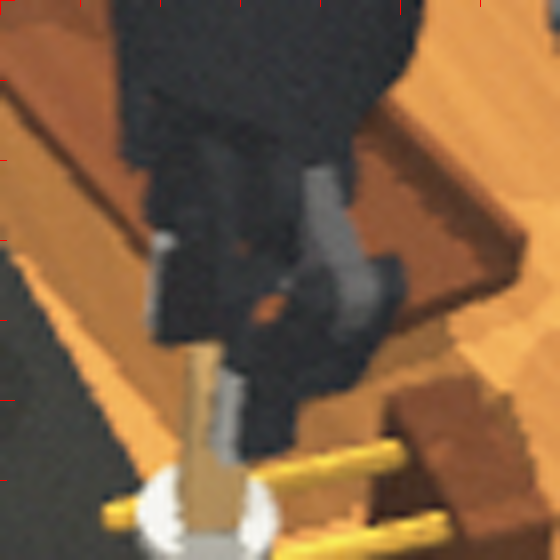

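{"op": "send_rows", "data": {"motion": [[0, 0, 0, 0, 0, 0, 190], [0, 0, 0, 0, 0, 0, 220], [0, 0, 0, 0, 0, 0, 255], [0, 0, 0, 0, 0, 0, 255], [0, 0, 0, 0, 0, 0, 255]], "squeeze": 25}}

```text
t: 5.6
eef_pos: [474.4, -287.4, 173.1]
eef_rot: [0.0, 0.048, 0.999, 0.0]
force: [-0.8, 0.9, 2.5]
finger_gap: 0.222
```

```bash
python3 -c "
from h import *
go(474.5,-287.3,173.6,84.5)
cv2.imwrite('pics/f.png',optics.camera('side'))
crop('pics/f.png',355,180,70,70,8,'pics/f1.png')
"
```

```text
t 5.6 pos [ 474.4 -287.4  173.1] psi 84.49 tilt [0.   0.01] F [-0.8  0.9  2.5] gap 0.222
 turn z deg -0.01  shift cm [-0.012  0.012 -0.053]
```

View pics/f1.png

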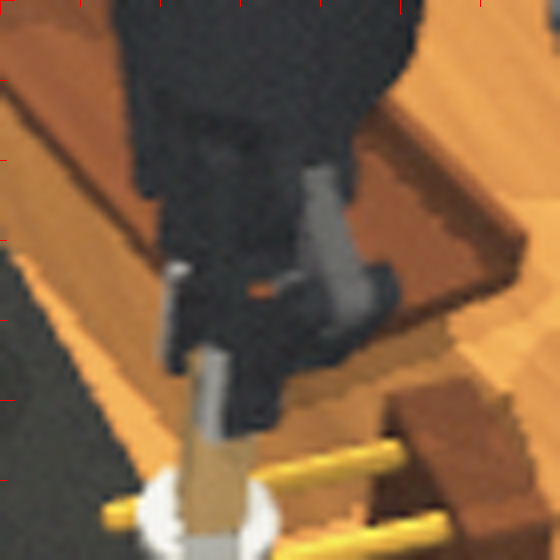

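{"op": "send_rows", "data": {"motion": [[0, 0, 0, 0, 0, 0, 255], [0, 0, 0, 0, 0, 0, 255], [0, 0, -0.5, 0, 0, 0, 255], [0, 0, -0.5, 0, 0, 0, 255], [0, 0, -0.5, 0, 0, 0, 255], [0, 0, -0.4, 0, 0, 0, 255], [0, 0, 0, 0, 0, 0, 255], [0, 0, 0, 0, 0, 0, 255]], "squeeze": 60}}

```text
t: 6.45
eef_pos: [474.4, -287.6, 192.0]
eef_rot: [0.0, 0.048, 0.999, -0.0]
force: [-0.7, 0.2, -1.1]
finger_gap: 0.196
```

```bash
python3 -c "
from h import *
go(474.5,-287.3,173.6,84.5)
cv2.imwrite('pics/g.png',optics.camera('side'))
crop('pics/g.png',330,160,110,130,5,'pics/g1.png')
"
```

```text
t 6.45 pos [ 474.4 -287.6  192. ] psi 84.49 tilt [ 0. -0.] F [-0.7  0.2 -1.1] gap 0.196
 turn z deg -0.01  shift cm [-0.009  0.027  1.842]
```

View pics/g1.png

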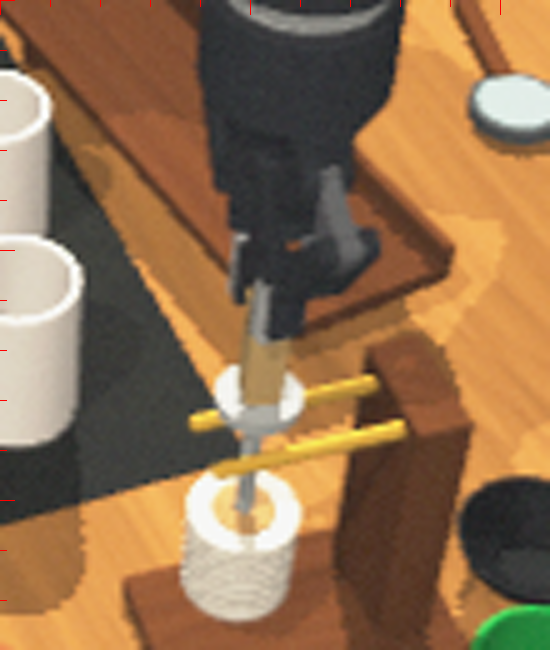

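{"op": "send_rows", "data": {"motion": [[1.5, 0, 0, 0, 0, 0, 255], [2, 0, 0, 0, 0, 0, 255], [2, 0, 0, 0, 0, 0, 255], [2, 0, 0, 0, 0, 0, 255], [1.5, 0, 0, 0, 0, 0, 255], [0, 0, 0, 0, 0, 0, 255], [0, 0, -2, 0, 0, 0, 255], [0, 0, -2.5, 0, 0, 0, 255], [0, 0, -2.5, 0, 0, 0, 255], [0, 0, -2, 0, 0, 0, 255], [0, 0, 0, 0, 0, 0, 255]]}}

```text
t: 7.6
eef_pos: [386.5, -280.0, 284.2]
eef_rot: [0.002, 0.048, 0.999, -0.001]
force: [-0.1, -1.2, -1.7]
finger_gap: 0.198
```

```bash
python3 -c "
from h import *
go(481,30.2,280,90)
cv2.imwrite('pics/h0.png',optics.camera('side'))
"
```

```text
t 7.6 pos [ 386.5 -280.   284.2] psi 84.5 tilt [ 0.19 -0.17] F [-0.1 -1.2 -1.7] gap 0.198
 turn z deg -5.5  shift cm [-9.452 31.022  0.421]
```

View pics/h0.png

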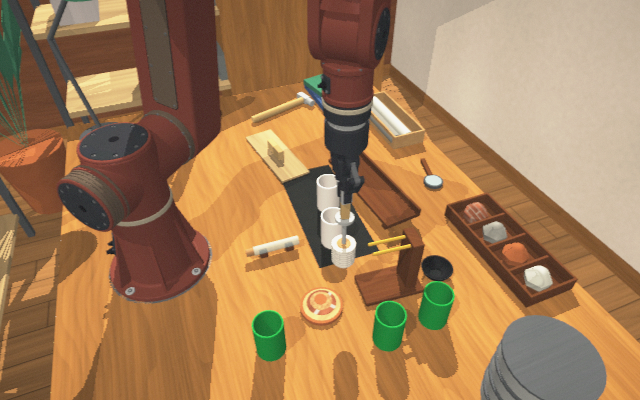

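```bash
python3 -c "
from h import *
go(481,30.2,280)"
```

```text
t 7.65 pos [ 385.9 -279.5  282.5] psi 84.51 tilt [ 0.09 -0.08] F [-0.4  0.9 -1.8] gap 0.198
 turn z deg -0.0  shift cm [-6.504 31.736  0.252]
```

{"op": "send_rows", "data": {"motion": [[-0.5, 1.7, 0, 0, 0, 0, 255], [-0.6, 3, 0, 0, 0, 0, 255], [-0.6, 3, 0, 0, 0, 0, 255], [-0.6, 3, 0, 0, 0, 0, 255], [-0.6, 3, 0, 0, 0, 0, 255], [-0.6, 3, 0, 0, 0, 0, 255], [-0.6, 3, 0, 0, 0, 0, 255], [-0.6, 3, 0, 0, 0, 0, 255], [-0.6, 3, 0, 0, 0, 0, 255], [-0.6, 3, 0, 0, 0, 0, 255], [-0.6, 2, 0, 0, 0, 0, 255], [0, 1, 0, 0, 0, 0, 255]]}}

```text
t: 8.85
eef_pos: [480.0, 32.1, 280.5]
eef_rot: [-0.001, 0.047, 0.999, 0.0]
force: [-0.2, -0.5, -0.9]
finger_gap: 0.2
```

{"op": "send_rows", "data": {"motion": [[0, 0, 0, 0, 0, 0, 255], [0, 0, 0, 0, 0, 0, 255], [0, 0, 0, 0, 0, 0, 255]]}}

```text
t: 9.15
eef_pos: [479.6, 29.5, 281.8]
eef_rot: [-0.0, 0.049, 0.999, -0.0]
force: [0.3, -0.1, -1.4]
finger_gap: 0.198
```

```bash
python3 -c "
from h import *
go(481,30.2,280)
cv2.imwrite('pics/i.png',optics.camera('side'))
cv2.imwrite('pics/i2.png',optics.camera('top'))
crop('pics/i.png',270,110,140,140,5,'pics/i1.png')
"
```

```text
t 9.15 pos [479.6  29.5 281.8] psi 84.43 tilt [-0.02 -0.02] F [ 0.3 -0.1 -1.4] gap 0.198
 turn z deg -0.0  shift cm [-0.129  0.081  0.181]
```

View pics/i1.png

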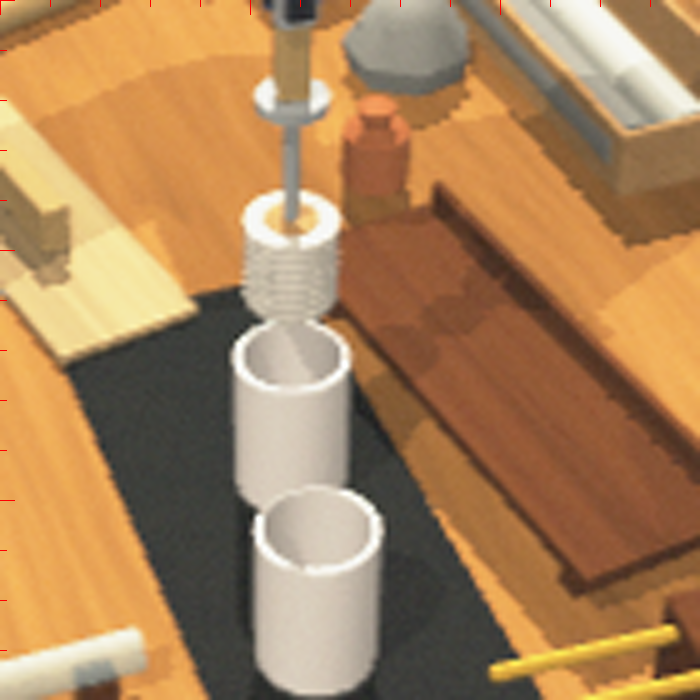

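View pics/i2.png

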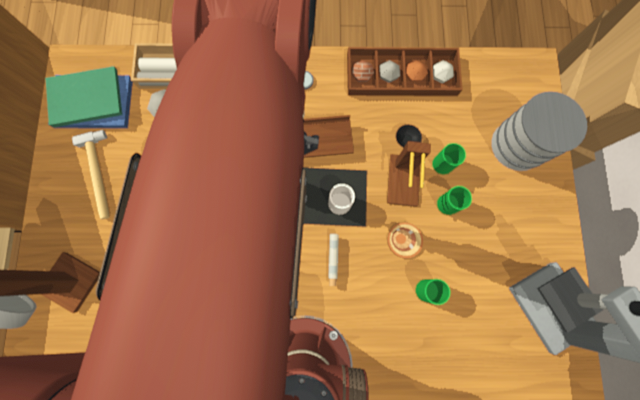

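```bash
python3 -c "
from h import *
print(bp('side',290.5/5+270,219/5+110,194),bp('side',292/5+270,97/5+110,270.7),bp('side',292/5+270,355/5+110,95))
"
```

```text
[479.8  27.7 194. ] [480.1  27.3 270.7] [483.2  32.7  95. ]
```

{"op": "send_rows", "data": {"motion": [[-0.19, 0.24, 1.5, 0, 0, 0, 255], [0, 0, 1.5, 0, 0, 0, 255], [0, 0, 0, 0, 0, 0, 255], [0, 0, 0, 0, 0, 0, 255]]}}

```text
t: 9.65
eef_pos: [481.9, 32.2, 252.3]
eef_rot: [-0.0, 0.048, 0.999, -0.0]
force: [0.5, -0.6, -0.5]
finger_gap: 0.197
```

```bash
python3 -c "
from h import *
go(481.6,32,250)
cv2.imwrite('pics/j.png',optics.camera('side'))
crop('pics/j.png',290,120,70,80,8,'pics/j1.png')
"
```

```text
t 9.65 pos [481.9  32.2 252.3] psi 84.46 tilt [-0.01 -0.  ] F [ 0.5 -0.6 -0.5] gap 0.197
 turn z deg -0.0  shift cm [ 0.028 -0.023  0.235]
```

View pics/j1.png

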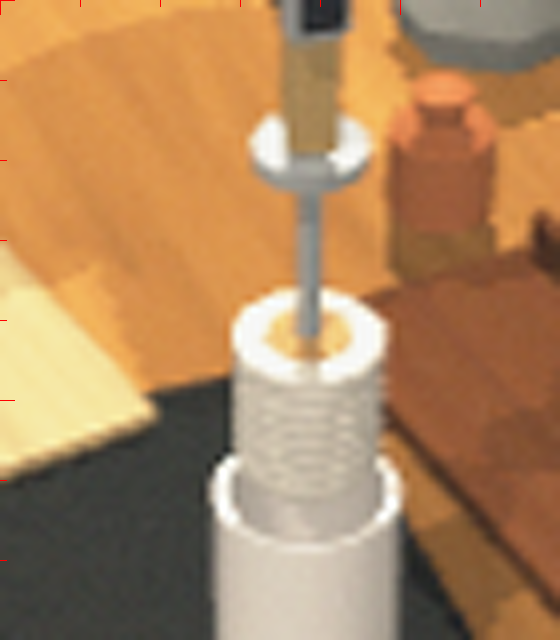

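```bash
python3 -c "
from h import *
print(bp('side',309/8+290,336/8+120,164.2),bp('side',307/8+290,491/8+120,96.5), 8*(proj('side',[481.9,32.2,164.2])-[290,120]),8*(proj('side',[481.9,32.2,104.2])-[290,120]))
"
```

```text
[482.5  30.2 164.2] [481.8  29.6  96.5] [304.8 332.8] [304.  469.6]
```

{"op": "send_rows", "data": {"motion": [[0, 0, 1.2, 0, 0, 0, 255], [0, 0, 1.2, 0, 0, 0, 255], [0, 0, 0, 0, 0, 0, 255], [0, 0, 0, 0, 0, 0, 255]]}}

```text
t: 10.1
eef_pos: [482.3, 32.5, 228.8]
eef_rot: [0.0, 0.048, 0.999, -0.0]
force: [-0.8, -0.4, 0.1]
finger_gap: 0.2
```

{"op": "send_rows", "data": {"motion": [[0, 0, 1.2, 0, 0, 0, 255], [0, 0, 1.2, 0, 0, 0, 255], [0, 0, 1.2, 0, 0, 0, 255], [0, 0, 0, 0, 0, 0, 255], [0, 0, 0, 0, 0, 0, 255]]}}

```text
t: 10.6
eef_pos: [482.5, 32.5, 192.9]
eef_rot: [0.0, 0.048, 0.999, -0.0]
force: [-0.4, 0.2, -1.7]
finger_gap: 0.201
```

```bash
python3 -c "
from h import *
go(481.6,32,160)
cv2.imwrite('pics/k.png',optics.camera('side'))
crop('pics/k.png',270,110,110,110,6,'pics/k1.png')
"
```

```text
t 10.6 pos [482.5  32.5 192.9] psi 84.49 tilt [ 0.04 -0.01] F [-0.4  0.2 -1.7] gap 0.201
 turn z deg -0.0  shift cm [ 0.08  -0.061  3.289]
```

View pics/k1.png

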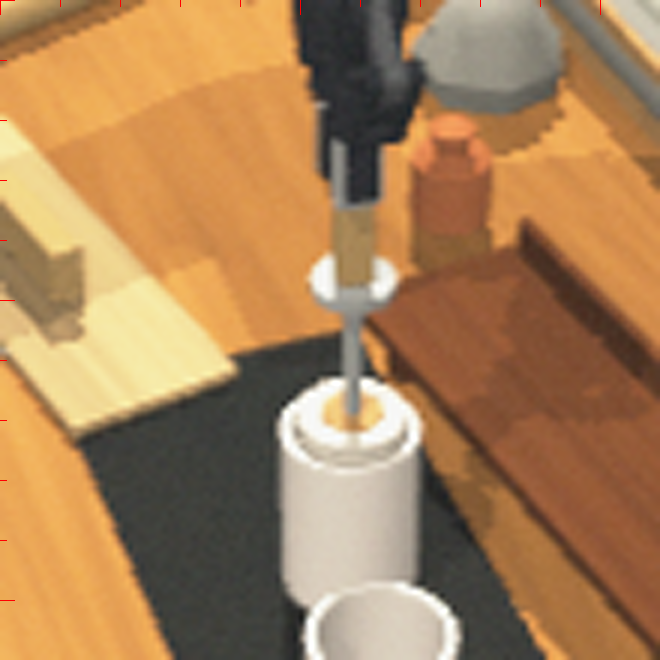

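{"op": "send_rows", "data": {"motion": [[0.06, -0.04, 0.9, 0, 0, 0, 255], [0, 0, 0.9, 0, 0, 0, 255], [0, 0, 0.8, 0, 0, 0, 255], [0, 0, 0.6, 0, 0, 0, 255], [0, 0, 0, 0, 0, 0, 255], [0, 0, 0, 0, 0, 0, 255], [0, 0, 0, 0, 0, 0, 255]]}}

```text
t: 11.35
eef_pos: [481.6, 32.3, 160.3]
eef_rot: [0.0, 0.048, 0.999, -0.0]
force: [0.5, 0.3, -0.3]
finger_gap: 0.196
```

```bash
python3 -c "
from h import *
go(481.6,32,158)
cv2.imwrite('pics/l.png',optics.camera('side'))
crop('pics/l.png',270,110,110,110,6,'pics/l1.png')
"
```

```text
t 11.35 pos [481.6  32.3 160.3] psi 84.49 tilt [ 0.02 -0.  ] F [ 0.5  0.3 -0.3] gap 0.196
 turn z deg -0.0  shift cm [ 0.    -0.026  0.227]
```

View pics/l1.png

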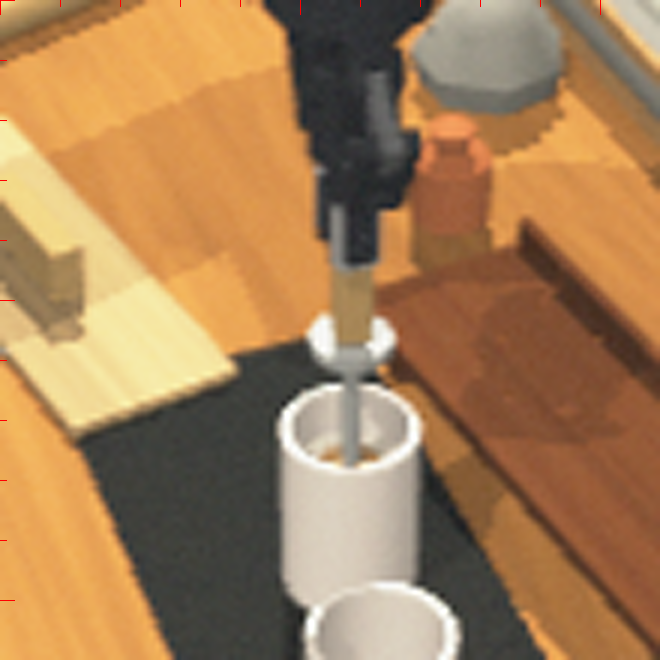

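{"op": "send_rows", "data": {"motion": [[0, 0, 0.2, 0, 0, 0, 255], [0, 0, 0.2, 0, 0, 0, 255], [0, 0, 0, 0, 0, 0, 255], [0, 0, 0, 0, 0, 0, 255]]}}

```text
t: 11.8
eef_pos: [481.3, 32.3, 155.9]
eef_rot: [-0.0, 0.048, 0.999, 0.0]
force: [-0.9, 0.0, -2.1]
finger_gap: 0.2
```

{"op": "send_rows", "data": {"motion": [[0, 0, -1, 0, 0, 0, 255], [0, 0, -1.2, 0, 0, 0, 255], [0, 0, -1.2, 0, 0, 0, 255], [0, 0, -1.2, 0, 0, 0, 255], [0, 0, -1, 0, 0, 0, 255], [0, 0, 0, 0, 0, 0, 255], [0, 0, 0, 0, 0, 0, 255], [0, 0, 0, 0, 0, 0, 255]]}}

```text
t: 12.6
eef_pos: [481.0, 32.3, 211.5]
eef_rot: [-0.0, 0.048, 0.999, 0.0]
force: [0.3, -0.5, -0.7]
finger_gap: 0.194
```

{"op": "send_rows", "data": {"motion": [[0, 0, 1, 0, 0, 0, 255], [0, 0, 1.2, 0, 0, 0, 255], [0, 0, 1.2, 0, 0, 0, 255], [0, 0, 1.2, 0, 0, 0, 255], [0, 0, 0.9, 0, 0, 0, 255], [0, 0, 0, 0, 0, 0, 255], [0, 0, 0, 0, 0, 0, 255], [0, 0, 0, 0, 0, 0, 255]]}}

```text
t: 13.4
eef_pos: [481.7, 32.2, 157.4]
eef_rot: [0.0, 0.048, 0.999, -0.0]
force: [0.2, 0.7, -1.4]
finger_gap: 0.198
```

```bash
python3 -c "
from h import *
go(481.6,32,260)
cv2.imwrite('pics/m.png',optics.camera('side'))
crop('pics/m.png',270,110,110,130,5,'pics/m1.png')
"
```

```text
t 13.4 pos [481.7  32.2 157.4] psi 84.49 tilt [ 0.03 -0.01] F [ 0.2  0.7 -1.4] gap 0.198
 turn z deg -0.0  shift cm [ 7.0000e-03 -2.3000e-02 -1.0262e+01]
```

View pics/m1.png

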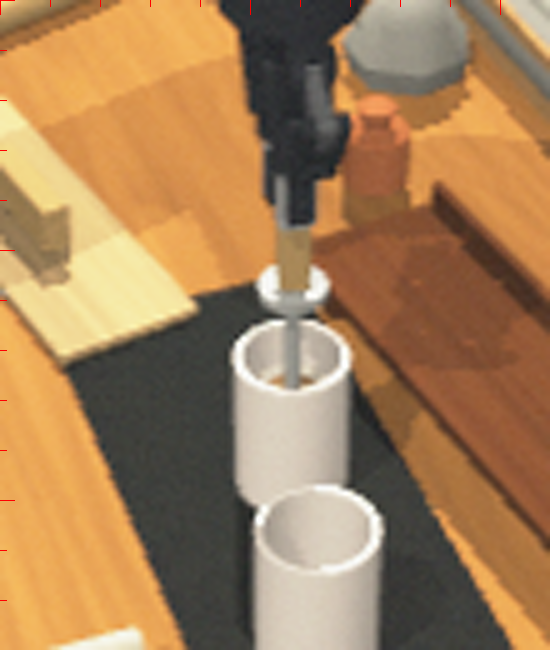

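{"op": "send_rows", "data": {"motion": [[0, 0, -2, 0, 0, 0, 255], [0, 0, -2.5, 0, 0, 0, 255], [0, 0, -2.5, 0, 0, 0, 255], [0, 0, -2.5, 0, 0, 0, 255], [0, 0, -2.2, 0, 0, 0, 255], [0, 0, 0, 0, 0, 0, 255], [0, 0, 0, 0, 0, 0, 255]]}}

```text
t: 14.15
eef_pos: [481.7, 32.3, 274.1]
eef_rot: [0.0, 0.048, 0.999, 0.0]
force: [-0.3, -0.8, -1.3]
finger_gap: 0.195
```

```bash
python3 -c "
from h import *
b=bp('side',318.5/5+270,529/5+110,96.5); print(b)
go(b[0]-.6,b[1]+2,254)
"
```

```text
[ 441.5 -103.5   96.5]
t 14.15 pos [481.7  32.3 274.1] psi 84.49 tilt [ 0.05 -0.  ] F [-0.3 -0.8 -1.3] gap 0.195
 turn z deg -0.0  shift cm [  2.772 -13.706   2.008]
```

{"op": "send_rows", "data": {"motion": [[0.4, -1.7, 0, 0, 0, 0, 255], [0.5, -2.5, 0, 0, 0, 0, 255], [0.5, -2.5, 0, 0, 0, 0, 255], [0.5, -2.5, 0, 0, 0, 0, 255], [0.5, -2.5, 0, 0, 0, 0, 255], [0.37, -2, 0, 0, 0, 0, 255], [0, 0, 0.8, 0, 0, 0, 255], [0, 0, 1, 0, 0, 0, 255], [0, 0, 0, 0, 0, 0, 255], [0, 0, 0, 0, 0, 0, 255]]}}

```text
t: 15.15
eef_pos: [440.4, -100.6, 255.4]
eef_rot: [-0.001, 0.048, 0.999, 0.0]
force: [0.4, 0.3, -1.0]
finger_gap: 0.197
```

```bash
python3 -c "
from h import *
go(440.9,-101.5,254)
cv2.imwrite('pics/n.png',optics.camera('side'))
crop('pics/n.png',290,140,80,100,7,'pics/n1.png')
"
```

```text
t 15.15 pos [ 440.4 -100.6  255.4] psi 84.55 tilt [-0.07  0.04] F [ 0.4  0.3 -1. ] gap 0.197
 turn z deg -0.0  shift cm [-0.061 -0.089  0.138]
```

View pics/n1.png

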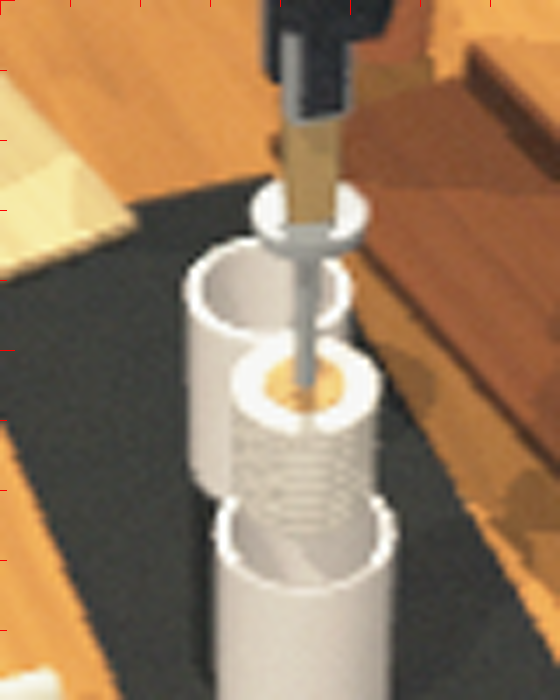

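```bash
python3 -c "
from h import *
print(bp('side',307/7+290,384/7+140,167.3),bp('side',305.5/7+290,535/7+140,96.5))
"
```

```text
[ 441.6 -102.   167.3] [ 440.5 -105.6   96.5]
```

{"op": "send_rows", "data": {"motion": [[0, -0.22, 0, 0, 0, 0, 255], [0, 0, 1.2, 0, 0, 0, 255], [0, 0, 1.2, 0, 0, 0, 255], [0, 0, 1.2, 0, 0, 0, 255], [0, 0, 1.2, 0, 0, 0, 255], [0, 0, 1.2, 0, 0, 0, 255], [0, 0, 0, 0, 0, 0, 255], [0, 0, 0, 0, 0, 0, 255]]}}

```text
t: 16.0
eef_pos: [440.7, -103.6, 196.4]
eef_rot: [0.0, 0.048, 0.999, -0.0]
force: [0.2, 0.4, -2.3]
finger_gap: 0.198
```

```bash
python3 -c "
from h import *
go(440.6,-102.8,157)
cv2.imwrite('pics/o.png',optics.camera('side'))
crop('pics/o.png',290,140,80,100,7,'pics/o1.png')
"
```

```text
t 16.0 pos [ 440.7 -103.6  196.4] psi 84.51 tilt [ 0.01 -0.  ] F [ 0.2  0.4 -2.3] gap 0.198
 turn z deg -0.0  shift cm [0.014 0.079 3.943]
```

View pics/o1.png

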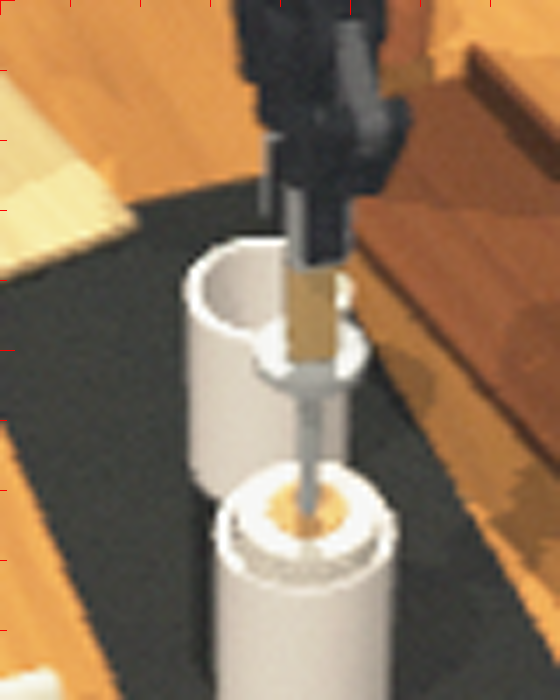

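{"op": "send_rows", "data": {"motion": [[0.06, 0.04, 1, 0, 0, 0, 255], [0, 0, 1, 0, 0, 0, 255], [0, 0, 1, 0, 0, 0, 255], [0, 0, 0.9, 0, 0, 0, 255], [0, 0, 0, 0, 0, 0, 255], [0, 0, 0, 0, 0, 0, 255], [0, 0, 0, 0, 0, 0, 255]]}}

```text
t: 16.75
eef_pos: [440.2, -103.3, 157.3]
eef_rot: [0.0, 0.048, 0.999, -0.0]
force: [-0.1, 0.6, -0.8]
finger_gap: 0.202
```

{"op": "send_rows", "data": {"motion": [[0, 0, -1, 0, 0, 0, 255], [0, 0, -1.2, 0, 0, 0, 255], [0, 0, -1.2, 0, 0, 0, 255], [0, 0, -1.2, 0, 0, 0, 255], [0, 0, -1, 0, 0, 0, 255], [0, 0, 0, 0, 0, 0, 255], [0, 0, 0, 0, 0, 0, 255], [0, 0, 0, 0, 0, 0, 255]]}}

```text
t: 17.55
eef_pos: [439.6, -103.1, 212.6]
eef_rot: [-0.0, 0.048, 0.999, 0.0]
force: [0.0, -0.7, -2.7]
finger_gap: 0.198
```

{"op": "send_rows", "data": {"motion": [[0, 0, 1, 0, 0, 0, 255], [0, 0, 1.2, 0, 0, 0, 255], [0, 0, 1.2, 0, 0, 0, 255], [0, 0, 1.2, 0, 0, 0, 255], [0, 0, 1, 0, 0, 0, 255], [0, 0, 0, 0, 0, 0, 255], [0, 0, 0, 0, 0, 0, 255], [0, 0, 0, 0, 0, 0, 255]]}}

```text
t: 18.35
eef_pos: [440.2, -103.3, 157.3]
eef_rot: [0.0, 0.048, 0.999, -0.0]
force: [0.3, 0.3, -1.2]
finger_gap: 0.198
```

```bash
python3 -c "
from h import *
go(440.6,-102.8,157)
cv2.imwrite('pics/p.png',optics.camera('side'))
crop('pics/p.png',270,110,110,130,5,'pics/p1.png')
"
```

```text
t 18.35 pos [ 440.2 -103.3  157.3] psi 84.49 tilt [ 0.03 -0.01] F [ 0.3  0.3 -1.2] gap 0.198
 turn z deg -0.0  shift cm [-0.038  0.051  0.034]
```

View pics/p1.png

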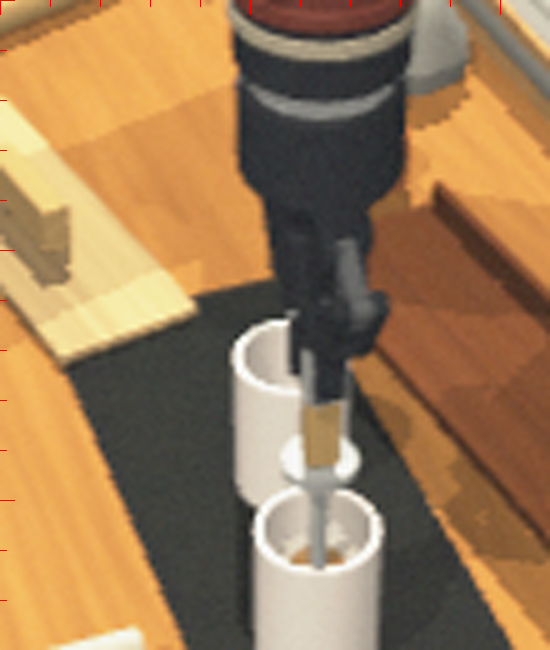

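{"op": "send_rows", "data": {"motion": [[0, 0, -2, 0, 0, 0, 255], [0, 0, -2.5, 0, 0, 0, 255], [0, 0, -2.5, 0, 0, 0, 255], [0, 0, -2.5, 0, 0, 0, 255], [0, 0, -2.2, 0, 0, 0, 255], [0, 0, 0, 0, 0, 0, 255]]}}

```text
t: 19.0
eef_pos: [441.5, -103.8, 277.0]
eef_rot: [0.003, 0.048, 0.999, -0.001]
force: [0.9, 0.3, -1.3]
finger_gap: 0.196
```

```bash
python3 -c "
from h import *
go(384.5,-278.8,275)
"
```

```text
t 19.0 pos [ 441.5 -103.8  277. ] psi 84.49 tilt [ 0.28 -0.12] F [ 0.9  0.3 -1.3] gap 0.196
 turn z deg -0.0  shift cm [  3.997 -17.963   0.197]
```

{"op": "send_rows", "data": {"motion": [[0.5, -2.2, 0, 0, 0, 0, 255], [0.6, -2.7, 0, 0, 0, 0, 255], [0.6, -2.7, 0, 0, 0, 0, 255], [0.6, -2.7, 0, 0, 0, 0, 255], [0.6, -2.7, 0, 0, 0, 0, 255], [0.6, -2.7, 0, 0, 0, 0, 255], [0.5, -2.2, 0, 0, 0, 0, 255], [0, 0, 1.5, 0, 0, 0, 255], [0, 0, 2.2, 0, 0, 0, 255], [0, 0, 2.2, 0, 0, 0, 255], [0, 0, 2.2, 0, 0, 0, 255], [0, 0, 0, 0, 0, 0, 255]]}}

```text
t: 20.2
eef_pos: [381.2, -275.9, 190.1]
eef_rot: [-0.002, 0.048, 0.999, 0.002]
force: [-0.3, -0.3, -0.9]
finger_gap: 0.202
```

{"op": "send_rows", "data": {"motion": [[0, 0, 0, 0, 0, 0, 255], [0, 0, 0, 0, 0, 0, 255]]}}

```text
t: 20.4
eef_pos: [383.4, -277.9, 194.0]
eef_rot: [0.001, 0.048, 0.999, -0.0]
force: [0.2, 0.4, -1.2]
finger_gap: 0.2
```

```bash
python3 -c "
from h import *
go(474.5,-287.6,192)
cv2.imwrite('pics/q.png',optics.camera('side'))
crop('pics/q.png',300,170,130,130,5,'pics/q1.png')
"
```

```text
t 20.4 pos [ 383.4 -277.9  194. ] psi 84.5 tilt [ 0.06 -0.06] F [ 0.2  0.4 -1.2] gap 0.2
 turn z deg -0.0  shift cm [-9.164 -0.087  0.198]
```

View pics/q1.png

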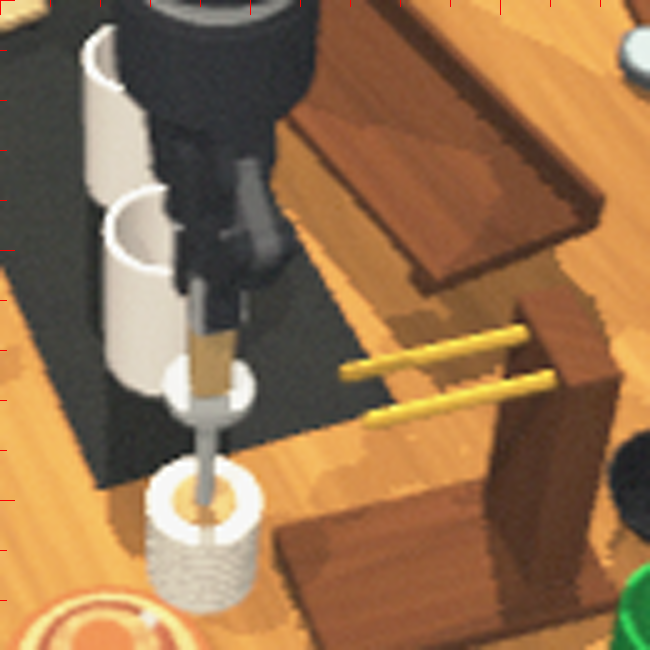

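{"op": "send_rows", "data": {"motion": [[-1.4, -0.08, 0, 0, 0, 0, 255], [-1.8, 0, 0, 0, 0, 0, 255], [-1.8, 0, 0, 0, 0, 0, 255], [-1.6, 0, 0, 0, 0, 0, 255], [-1.5, 0, 0, 0, 0, 0, 255], [-1.1, 0, 0, 0, 0, 0, 255], [0, 0, 0, 0, 0, 0, 255], [0, 0, 0, 0, 0, 0, 255]]}}

```text
t: 21.25
eef_pos: [474.1, -287.1, 193.1]
eef_rot: [-0.0, 0.048, 0.999, -0.0]
force: [-0.1, 0.2, -0.8]
finger_gap: 0.196
```

```bash
python3 -c "
from h import *
go(474.5,-287.6,173)
cv2.imwrite('pics/r.png',optics.camera('side'))
crop('pics/r.png',330,160,110,130,5,'pics/r1.png')
"
```

```text
t 21.25 pos [ 474.1 -287.1  193.1] psi 84.51 tilt [-0.02  0.  ] F [-0.1  0.2 -0.8] gap 0.196
 turn z deg -0.0  shift cm [-0.041 -0.051  2.013]
```

View pics/r1.png

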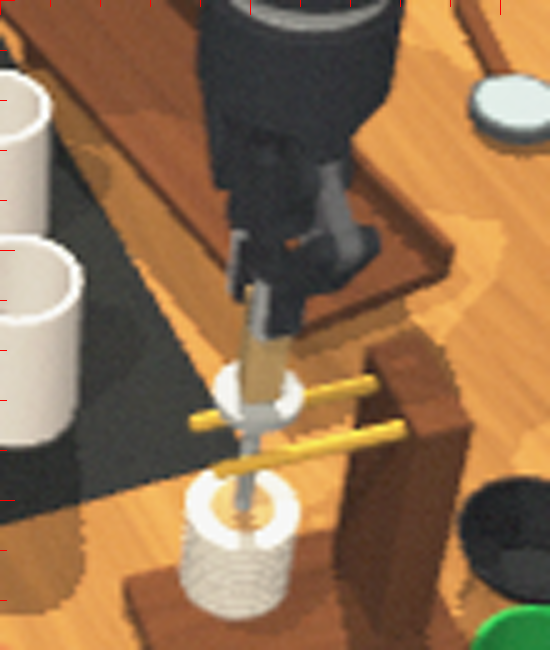

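Same as just after lifting. Lower and release.

{"op": "send_rows", "data": {"motion": [[-0.04, -0.05, 0.5, 0, 0, 0, 255], [0, 0, 0.5, 0, 0, 0, 255], [0, 0, 0.5, 0, 0, 0, 255], [0, 0, 0.4, 0, 0, 0, 255], [0, 0, 0, 0, 0, 0, 255], [0, 0, 0, 0, 0, 0, 255]]}}

```text
t: 21.9
eef_pos: [474.6, -287.6, 173.9]
eef_rot: [-0.0, 0.048, 0.999, 0.0]
force: [-0.1, 1.2, -0.7]
finger_gap: 0.196
```

{"op": "send_rows", "data": {"motion": [[0, 0, 0, 0, 0, 0, 190], [0, 0, 0, 0, 0, 0, 150], [0, 0, 0, 0, 0, 0, 60], [0, 0, 0, 0, 0, 0, 0], [0, 0, 0, 0, 0, 0, 0], [0, 0, 0, 0, 0, 0, 0], [0, 0, 0, 0, 0, 0, 0], [0, 0, 0, 0, 0, 0, 0]]}}

```text
t: 22.7
eef_pos: [474.7, -287.7, 174.0]
eef_rot: [-0.0, 0.048, 0.999, 0.0]
force: [-0.5, -1.7, 1.6]
finger_gap: 0.996
```

{"op": "send_rows", "data": {"motion": [[0, 0, -1.5, 0, 0, 0, 0], [0, 0, -2.5, 0, 0, 0, 0], [0, 0, -2.5, 0, 0, 0, 0], [0, 0, -2.5, 0, 0, 0, 0], [0, 0, -2.5, 0, 0, 0, 0], [0, 0, 0, 0, 0, 0, 0], [0, 0, 0, 0, 0, 0, 0]]}}

```text
t: 23.4
eef_pos: [475.0, -287.8, 289.1]
eef_rot: [0.0, 0.048, 0.999, -0.0]
force: [-0.4, 0.1, -0.4]
finger_gap: 0.997
```

```bash
python3 -c "
from h import *
go(474.5,-287.6,173)
cv2.imwrite('pics/s.png',optics.camera('side'))
"
```

```text
t 23.4 pos [ 475.  -287.8  289.1] psi 84.49 tilt [ 0.04 -0.03] F [-0.4  0.1 -0.4] gap 0.997
 turn z deg -0.0  shift cm [ 0.048  0.018 11.613]
```

View pics/s.png

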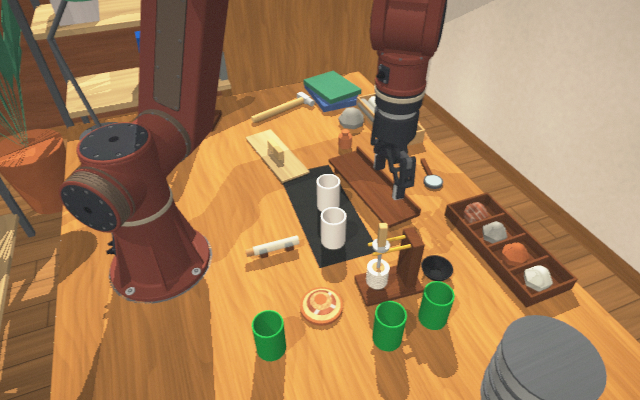

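{"op": "send_rows", "data": {"motion": [[0, 0, 0, 0, 0, 7.9, 0], [0, 0, 0, 0, 0, 7.9, 0], [0, 0, 0, 0, 0, 7.9, 0], [0, 0, 0, 0, 0, 7.9, 0], [0, 0, 0, 0, 0, 7.9, 0], [0, 0, 0, 0, 0, 7.9, 0], [0, 0, 0, 0, 0, 7.9, 0], [0, 0, 0, 0, 0, 7.9, 0], [0, 0, 0, 0, 0, 7.9, 0], [0, 0, 0, 0, 0, 7.8, 0], [0, 0, 0, 0, 0, 0, 0], [0, 0, 0, 0, 0, 0, 0]]}}

```text
t: 24.65
eef_pos: [474.4, -287.4, 288.2]
eef_rot: [-0.001, 0.67, 0.742, -0.0]
force: [0.1, -0.2, 0.7]
finger_gap: 1.001
```

```bash
python3 -c "
from h import *
go(481.5,31.7,260)
"
```

```text
t 24.65 pos [ 474.4 -287.4  288.2] psi 5.82 tilt [-0.06  0.05] F [ 0.1 -0.2  0.7] gap 1.001
 turn z deg -0.0  shift cm [31.679  3.937  2.824]
```

{"op": "send_rows", "data": {"motion": [[1.9, 0.24, 0, 0, 0, 0, 0], [3, 0.37, 0, 0, 0, 0, 0], [3, 0.37, 0, 0, 0, 0, 0], [3, 0.37, 0, 0, 0, 0, 0], [3, 0.37, 0, 0, 0, 0, 0], [3, 0.37, 0, 0, 0, 0, 0], [3, 0.37, 0, 0, 0, 0, 0], [3, 0.37, 0, 0, 0, 0, 0], [3, 0.37, 0, 0, 0, 0, 0], [3, 0.37, 0, 0, 0, 0, 0], [2.8, 0.37, 0, 0, 0, 0, 0], [0, 0, 0, 0, 0, 0, 0]]}}

```text
t: 25.85
eef_pos: [482.3, 35.1, 289.0]
eef_rot: [-0.0, 0.67, 0.743, 0.0]
force: [0.1, -0.4, -0.8]
finger_gap: 1.001
```

{"op": "send_rows", "data": {"motion": [[0, 0, 2.8, 0, 0, 0, 0], [0, 0, 3, 0, 0, 0, 0], [0, 0, 3, 0, 0, 0, 0], [0, 0, 0, 0, 0, 0, 0], [0, 0, 0, 0, 0, 0, 0]]}}

```text
t: 26.35
eef_pos: [482.7, 31.7, 201.6]
eef_rot: [-0.0, 0.671, 0.741, -0.0]
force: [0.6, -0.3, 0.3]
finger_gap: 1.0
```

```bash
python3 -c "
from h import *
go(481.5,31.7,150)
cv2.imwrite('pics/u.png',optics.camera('side'))
crop('pics/u.png',260,90,130,120,5,'pics/u1.png')
"
```

```text
t 26.35 pos [482.7  31.7 201.6] psi 5.65 tilt [-0.03  0.  ] F [ 0.6 -0.3  0.3] gap 1.0
 turn z deg -0.0  shift cm [ 0.017 -0.121  5.157]
```

View pics/u1.png

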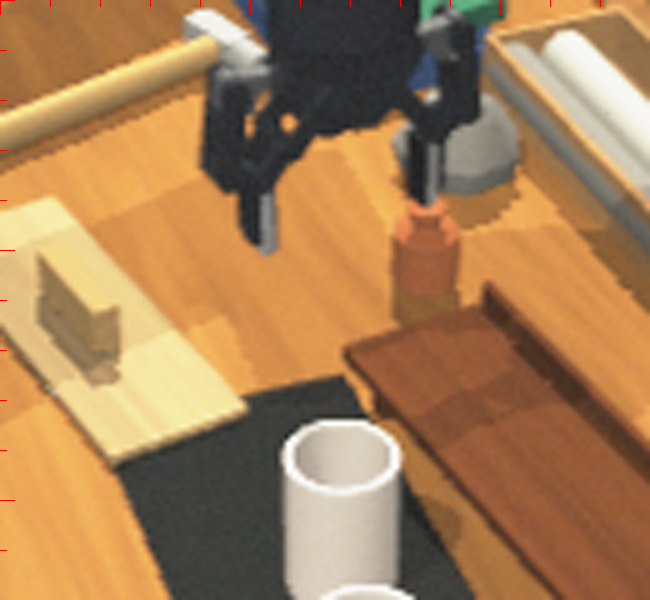

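```bash
python3 -c "
from h import *
for z in (201,215,230,245,260): print(z,(proj('side',[482.7,31.7,z])-[260,90])*5)
"
```

```text
201 [342.5 303. ]
215 [343.  281.5]
230 [343.  257.5]
245 [343.  233.5]
260 [343. 209.]
```

{"op": "send_rows", "data": {"motion": [[0, -0.12, 2.5, 0, 0, 0, 0], [0, 0, 3, 0, 0, 0, 0], [0, 0, 3, 0, 0, 0, 0], [0, 0, 3, 0, 0, 0, 0], [0, 0, 2.5, 0, 0, 0, 0], [0, 0, 1, 0, 0, 0, 0], [0, 0, 0, 0, 0, 0, 0], [0, 0, 0, 0, 0, 0, 0]]}}

```text
t: 27.2
eef_pos: [483.2, 31.4, 52.5]
eef_rot: [0.001, 0.672, 0.741, 0.001]
force: [-0.8, -0.5, 0.1]
finger_gap: 1.0
```

```bash
python3 -c "
from h import *
go(481.5,31.7,50)
cv2.imwrite('pics/v.png',optics.camera('side'))
crop('pics/v.png',270,120,110,110,6,'pics/v1.png')
"
```

```text
t 27.2 pos [483.2  31.4  52.5] psi 5.6 tilt [ 0.12 -0.01] F [-0.8 -0.5  0.1] gap 1.0
 turn z deg -0.0  shift cm [ 0.044 -0.167  0.248]
```

View pics/v1.png

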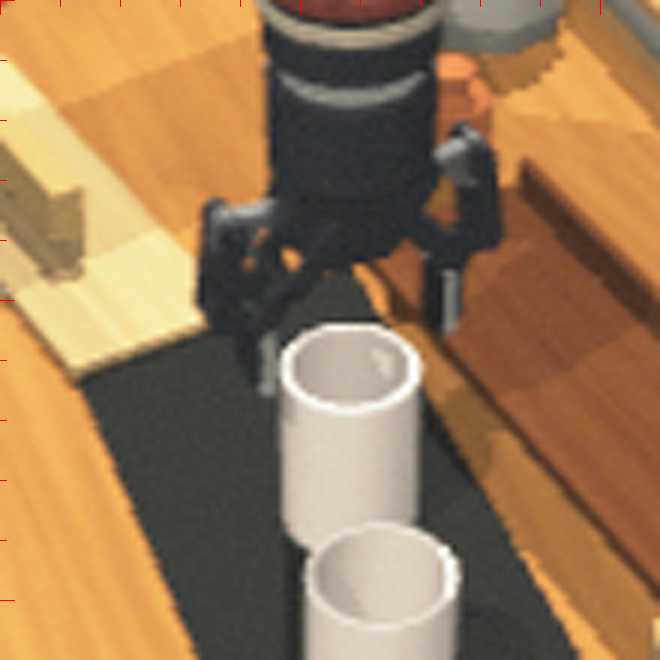

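{"op": "send_rows", "data": {"motion": [[0.03, -0.2, 0.5, 0, 0, 0, 0], [0, 0, 0.8, 0, 0, 0, 0], [0, 0, 0.8, 0, 0, 0, 0], [0, 0, 0, 0, 0, 0, 0]]}}

```text
t: 27.65
eef_pos: [478.8, 31.7, 28.8]
eef_rot: [-0.001, 0.672, 0.741, -0.001]
force: [0.4, 0.4, 0.2]
finger_gap: 1.0
```

{"op": "send_rows", "data": {"motion": [[0, 0, 0.8, 0, 0, 0, 0], [0, 0, 0.8, 0, 0, 0, 0], [0, 0, 0, 0, 0, 0, 0], [0, 0, 0, 0, 0, 0, 0]]}}

```text
t: 28.05
eef_pos: [479.6, 31.7, 13.7]
eef_rot: [-0.0, 0.672, 0.741, -0.0]
force: [0.6, 0.3, 0.8]
finger_gap: 0.997
```

```bash
python3 -c "
from h import *
go(481.5,31.7,15)
cv2.imwrite('pics/w.png',optics.camera('side'))
crop('pics/w.png',270,120,110,110,6,'pics/w1.png')
"
```

```text
t 28.05 pos [479.6  31.7  13.7] psi 5.59 tilt [-0.04  0.  ] F [0.6 0.3 0.8] gap 0.997
 turn z deg -0.0  shift cm [-0.015  0.19  -0.128]
```

View pics/w1.png

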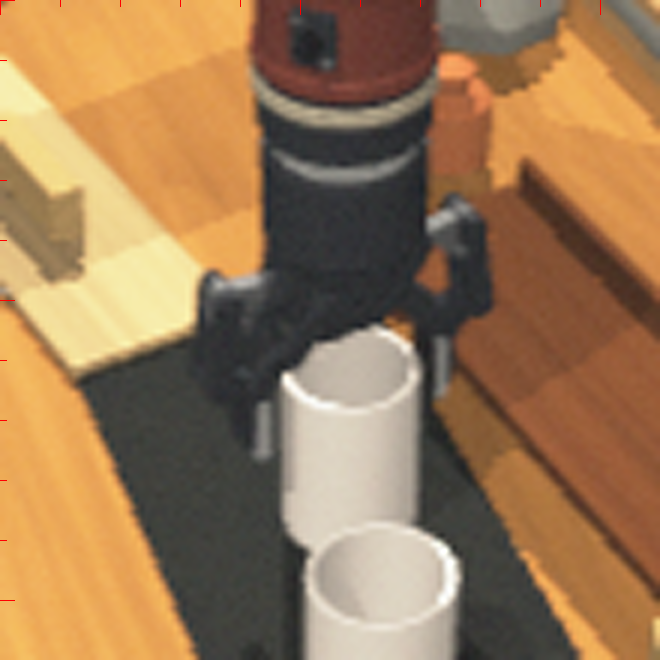

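{"op": "send_rows", "data": {"motion": [[0, 0.15, 0, 0, 0, 0, 0], [0, 0, 0, 0, 0, 0, 40], [0, 0, 0, 0, 0, 0, 70], [0, 0, 0, 0, 0, 0, 90], [0, 0, 0, 0, 0, 0, 110], [0, 0, 0, 0, 0, 0, 110], [0, 0, 0, 0, 0, 0, 110]], "squeeze": 30}}

```text
t: 28.8
eef_pos: [482.0, 31.8, 14.5]
eef_rot: [0.0, 0.672, 0.741, 0.0]
force: [0.8, 0.4, 4.9]
finger_gap: 0.758
```

```bash
python3 -c "
from h import *
go(481.5,31.7,15)
cv2.imwrite('pics/x.png',optics.camera('side'))
crop('pics/x.png',270,120,110,110,6,'pics/x1.png')
"
```

```text
t 28.8 pos [482.   31.8  14.5] psi 5.59 tilt [ 0.07 -0.  ] F [0.8 0.4 4.9] gap 0.758
 turn z deg -0.0  shift cm [-0.002 -0.048 -0.052]
```

View pics/x1.png

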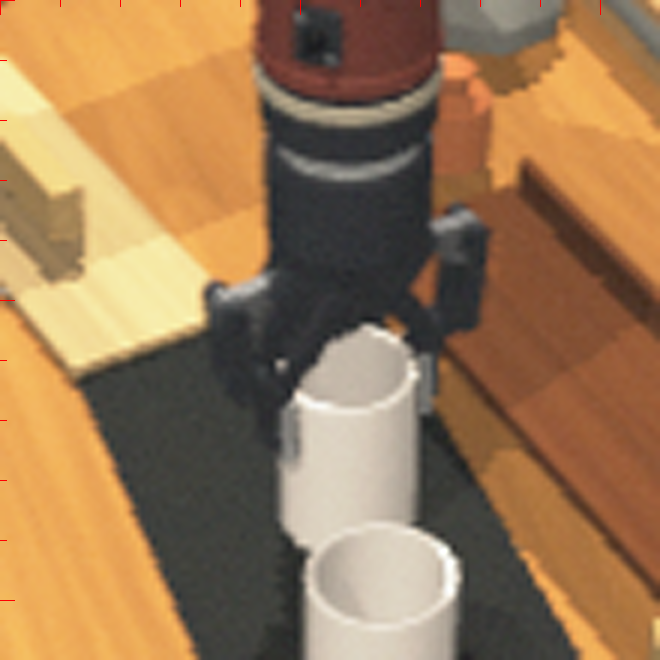

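{"op": "send_rows", "data": {"motion": [[0, 0, -0.5, 0, 0, 0, 110], [0, 0, -1, 0, 0, 0, 110], [0, 0, -2, 0, 0, 0, 110], [0, 0, -2, 0, 0, 0, 110], [0, 0, -1.5, 0, 0, 0, 110], [0, 0, 0, 0, 0, 0, 110], [0, 0, 0, 0, 0, 0, 110]]}}

```text
t: 29.55
eef_pos: [481.3, 31.8, 84.1]
eef_rot: [0.0, 0.672, 0.741, 0.0]
force: [-0.6, 0.1, -2.4]
finger_gap: 0.753
```

```bash
python3 -c "
from h import *
go(613.5,67.6,85,5.6)
cv2.imwrite('pics/y.png',optics.camera('side'))
crop('pics/y.png',270,100,130,130,5,'pics/y1.png')
"
```

```text
t 29.55 pos [481.3  31.8  84.1] psi 5.59 tilt [ 0.02 -0.  ] F [-0.6  0.1 -2.4] gap 0.753
 turn z deg -0.01  shift cm [ 2.276 13.502 -0.094]
```

View pics/y1.png

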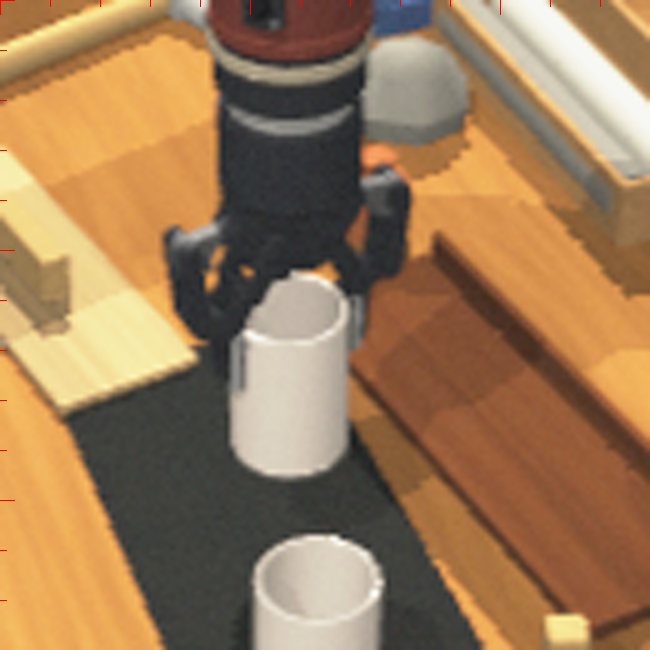

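{"op": "send_rows", "data": {"motion": [[0.2, 1.2, -0.3, 0, 0, 0, 110], [0.3, 2, 0, 0, 0, 0, 110], [0.4, 2.5, 0, 0, 0, 0, 110], [0.5, 2.5, 0, 0, 0, 0, 110], [0.4, 2.5, 0, 0, 0, 0, 110], [0.3, 1.8, 0, 0, 0, 0, 110], [0.18, 1, 0, 0, 0, 0, 110], [0, 0, 0, 0, 0, 0, 110], [0, 0, 0, 0, 0, 0, 110], [0, 0, 0, 0, 0, 0, 110]]}}

```text
t: 30.6
eef_pos: [612.4, 67.5, 86.5]
eef_rot: [-0.001, 0.672, 0.741, -0.001]
force: [-0.6, 0.3, -2.5]
finger_gap: 0.758
```

```bash
python3 -c "
from h import *
go(613.5,67.6,54,5.6)
cv2.imwrite('pics/z.png',optics.camera('side'))
crop('pics/z.png',300,80,130,130,5,'pics/z1.png')
"
```

```text
t 30.6 pos [612.4  67.5  86.5] psi 5.58 tilt [-0.09 -0.  ] F [-0.6  0.3 -2.5] gap 0.758
 turn z deg -0.02  shift cm [1.000e-03 1.130e-01 3.248e+00]
```

View pics/z1.png

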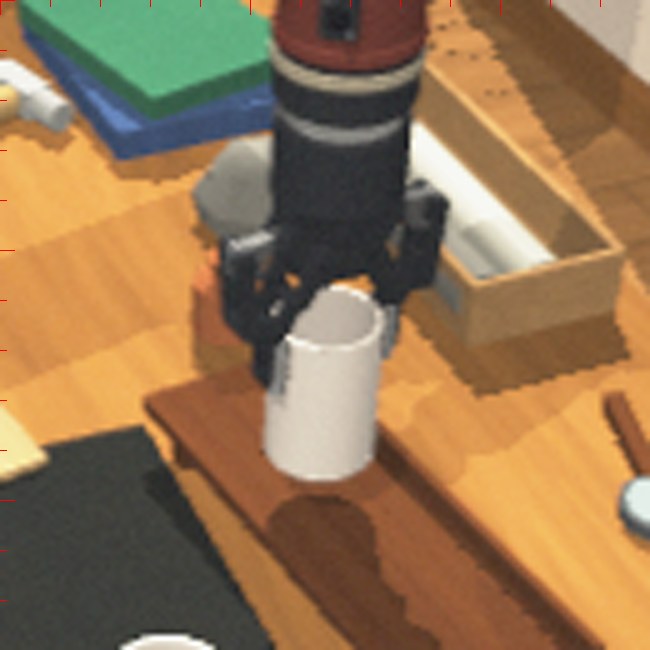

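{"op": "send_rows", "data": {"motion": [[0, 0.1, 0.8, 0, 0, 0, 110], [0, 0, 1, 0, 0, 0, 110], [0, 0, 0.7, 0, 0, 0, 110], [0, 0, 0.3, 0, 0, 0, 110], [0, 0, 0.2, 0, 0, 0, 110], [0, 0, 0, 0, 0, 0, 110], [0, 0, 0, 0, 0, 0, 110]]}}

```text
t: 31.35
eef_pos: [614.7, 67.7, 57.2]
eef_rot: [0.0, 0.672, 0.741, 0.0]
force: [-1.2, -0.1, -1.6]
finger_gap: 0.759
```

{"op": "send_rows", "data": {"motion": [[0, 0, 0.1, 0, 0, 0, 110], [0, 0, 0.1, 0, 0, 0, 110], [0, 0, 0, 0, 0, 0, 110]]}}

```text
t: 31.65
eef_pos: [614.5, 67.7, 55.0]
eef_rot: [-0.0, 0.672, 0.741, -0.0]
force: [0.4, 0.4, -2.5]
finger_gap: 0.758
```

{"op": "send_rows", "data": {"motion": [[0, -0.08, 0.1, 0, 0, 0, 110], [0, 0, 0.1, 0, 0, 0, 110], [0, 0, 0, 0, 0, 0, 110]]}}

```text
t: 31.95
eef_pos: [614.3, 67.8, 54.5]
eef_rot: [0.001, 0.672, 0.741, 0.001]
force: [-1.9, 0.8, 9.9]
finger_gap: 0.754
```

{"op": "send_rows", "data": {"motion": [[0, 0, 0.1, 0, 0, 0, 110], [0, 0, 0, 0, 0, 0, 110]]}}

```text
t: 32.15
eef_pos: [614.7, 67.6, 54.2]
eef_rot: [0.001, 0.672, 0.741, 0.001]
force: [-3.8, -0.1, 17.0]
finger_gap: 0.758
```

```bash
python3 -c "
from h import *
go(613.5,67.6,54,5.6)
cv2.imwrite('pics/aa.png',optics.camera('side'))
crop('pics/aa.png',300,80,130,130,5,'pics/aa1.png')
"
```

```text
t 32.15 pos [614.7  67.6  54.2] psi 5.6 tilt [ 0.16 -0.01] F [-3.8 -0.1 17. ] gap 0.758
 turn z deg 0.0  shift cm [ 0.011 -0.121  0.02 ]
```

View pics/aa1.png

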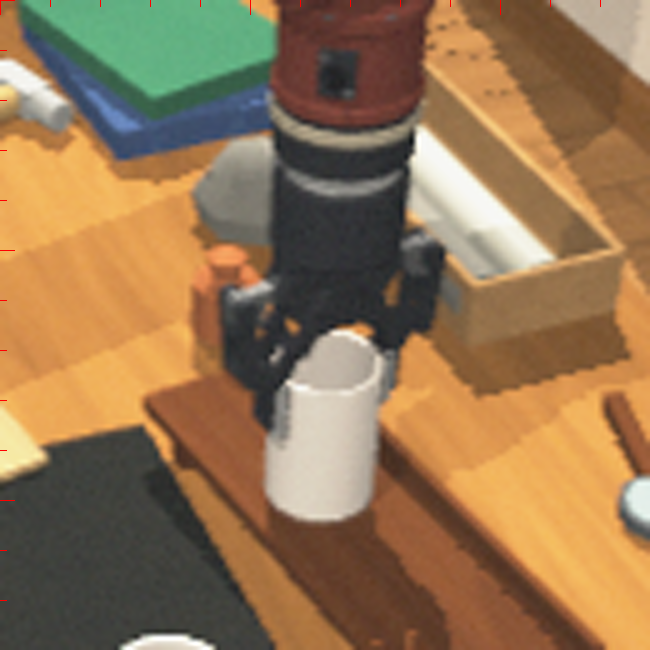

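{"op": "send_rows", "data": {"motion": [[0, 0, -0.12, 0, 0, 0, 110], [0, 0, 0, 0, 0, 0, 50], [0, 0, 0, 0, 0, 0, 0], [0, 0, 0, 0, 0, 0, 0], [0, 0, 0, 0, 0, 0, 0], [0, 0, -1, 0, 0, 0, 0], [0, 0, -2, 0, 0, 0, 0], [0, 0, -2.5, 0, 0, 0, 0], [0, 0, -2.5, 0, 0, 0, 0], [0, 0, -2.5, 0, 0, 0, 0], [0, 0, 0, 0, 0, 0, 0]]}}

```text
t: 33.3
eef_pos: [616.0, 67.7, 162.6]
eef_rot: [0.002, 0.672, 0.741, 0.002]
force: [0.2, -1.0, 0.5]
finger_gap: 0.997
```

```bash
python3 -c "
from h import *
go(440.8,-103.5,160,5.6)
cv2.imwrite('pics/ab.png',optics.camera('side'))
crop('pics/ab.png',270,100,150,150,5,'pics/ab1.png')
"
```

```text
t 33.3 pos [616.   67.7 162.6] psi 5.6 tilt [ 0.36 -0.  ] F [ 0.2 -1.   0.5] gap 0.997
 turn z deg -0.0  shift cm [-15.328 -19.108   0.261]
```

View pics/ab1.png

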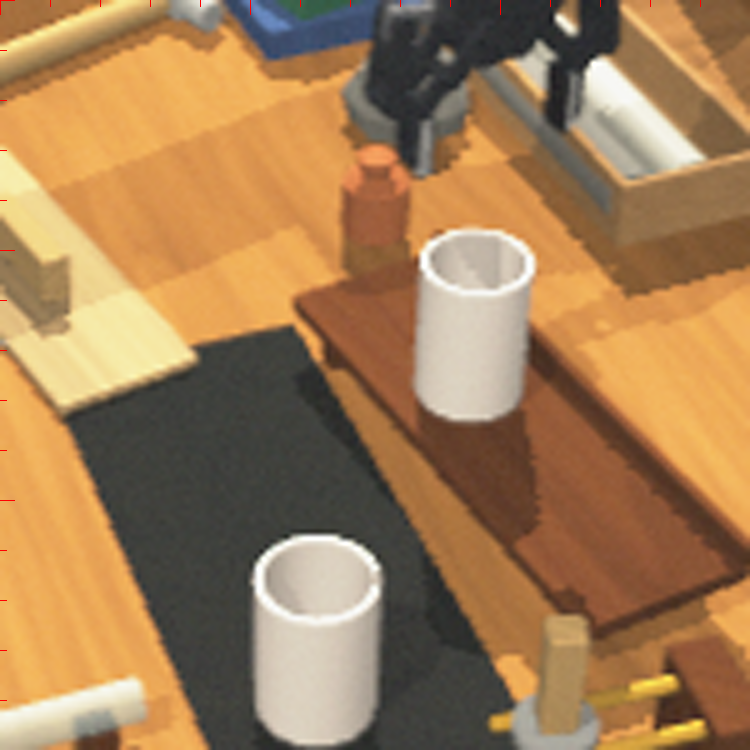

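{"op": "send_rows", "data": {"motion": [[-1, -1.2, 0, 0, 0, 0, 0], [-2, -2.5, 0, 0, 0, 0, 0], [-2.5, -3.1, 0, 0, 0, 0, 0], [-2.5, -3.1, 0, 0, 0, 0, 0], [-2.5, -3.1, 0, 0, 0, 0, 0], [-2.5, -3.1, 0, 0, 0, 0, 0], [-1.5, -1.9, 0, 0, 0, 0, 0], [-0.83, -1.1, 0, 0, 0, 0, 0], [0, 0, 0, 0, 0, 0, 0], [0, 0, 0, 0, 0, 0, 0], [0, 0, 0, 0, 0, 0, 0]]}}

```text
t: 34.45
eef_pos: [439.3, -102.9, 158.1]
eef_rot: [-0.0, 0.671, 0.741, 0.0]
force: [-0.1, -0.6, -0.3]
finger_gap: 1.0
```

```bash
python3 -c "
from h import *
go(440.3,-103.4,60,5.6)
cv2.imwrite('pics/ac.png',optics.camera('side'))
crop('pics/ac.png',270,120,130,130,5,'pics/ac1.png')
"
```

```text
t 34.45 pos [ 439.3 -102.9  158.1] psi 5.65 tilt [0.01 0.01] F [-0.1 -0.6 -0.3] gap 1.0
 turn z deg 0.05  shift cm [-0.057  0.095  9.81 ]
```

View pics/ac1.png

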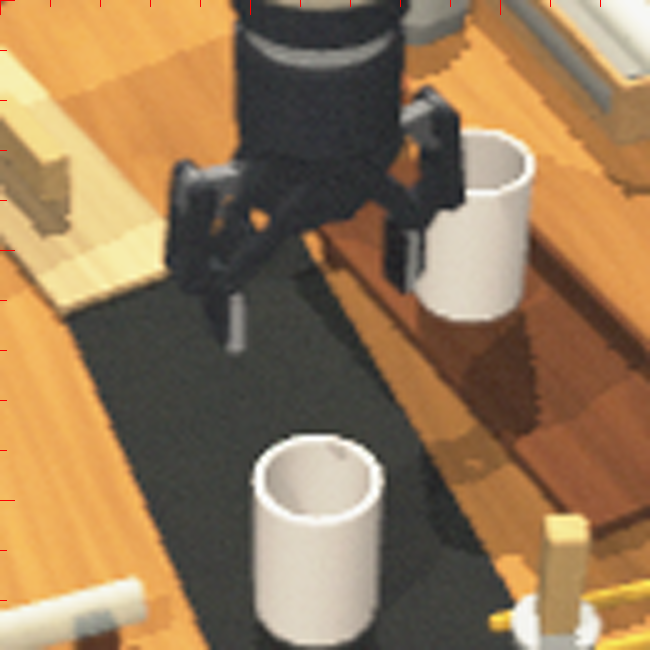

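Descend to z≈14.5.

{"op": "send_rows", "data": {"motion": [[-0.05, 0.09, 2, 0, 0, 0, 0], [0, 0, 2.5, 0, 0, 0, 0], [0, 0, 2.5, 0, 0, 0, 0], [0, 0, 2, 0, 0, 0, 0], [0, 0, 1, 0, 0, 0, 0], [0, 0, 0, 0, 0, 0, 0], [0, 0, 0, 0, 0, 0, 0]]}}

```text
t: 35.2
eef_pos: [440.1, -103.9, 58.7]
eef_rot: [0.0, 0.672, 0.741, 0.0]
force: [-0.3, -0.1, 0.4]
finger_gap: 1.0
```

```bash
python3 -c "
from h import *
go(440.3,-103.4,14.5,5.6)
cv2.imwrite('pics/ad.png',optics.camera('side'))
crop('pics/ad.png',270,140,110,120,5,'pics/ad1.png')
"
```

```text
t 35.2 pos [ 440.1 -103.9   58.7] psi 5.62 tilt [ 0.03 -0.01] F [-0.3 -0.1  0.4] gap 1.0
 turn z deg 0.02  shift cm [0.046 0.027 4.422]
```

View pics/ad1.png

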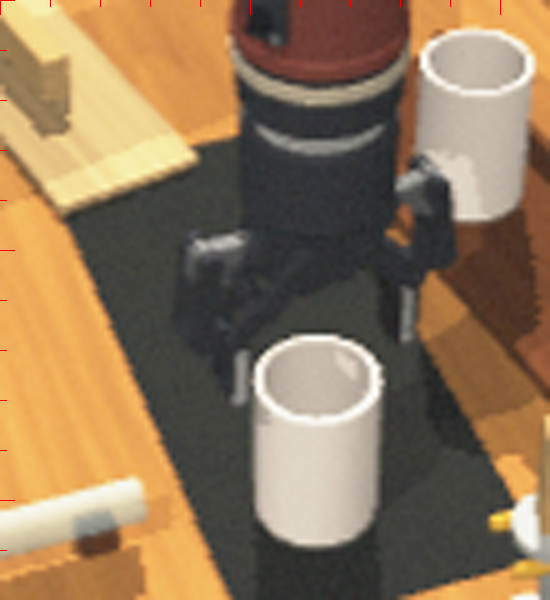

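{"op": "send_rows", "data": {"motion": [[0.03, -0.1, 0.8, 0, 0, 0, 0], [0, 0, 1.2, 0, 0, 0, 0], [0, 0, 1.2, 0, 0, 0, 0], [0, 0, 0.8, 0, 0, 0, 0], [0, 0, 0.4, 0, 0, 0, 0], [0, 0, 0, 0, 0, 0, 0], [0, 0, 0, 0, 0, 0, 0], [0, 0, 0, 0, 0, 0, 60], [0, 0, 0, 0, 0, 0, 90], [0, 0, 0, 0, 0, 0, 110], [0, 0, 0, 0, 0, 0, 110], [0, 0, 0, 0, 0, 0, 110]]}}

```text
t: 36.45
eef_pos: [439.3, -104.0, 15.0]
eef_rot: [0.001, 0.672, 0.741, 0.0]
force: [0.2, 0.1, 6.5]
finger_gap: 0.776
```

```bash
python3 -c "
from h import *
go(440.3,-103.4,14.5,5.6)
cv2.imwrite('pics/ae.png',optics.camera('side'))
crop('pics/ae.png',270,140,110,120,5,'pics/ae1.png')
"
```

```text
t 36.45 pos [ 439.3 -104.    15. ] psi 5.6 tilt [ 0.1  -0.03] F [0.2 0.1 6.5] gap 0.776
 turn z deg 0.0  shift cm [0.05  0.103 0.053]
```

View pics/ae1.png

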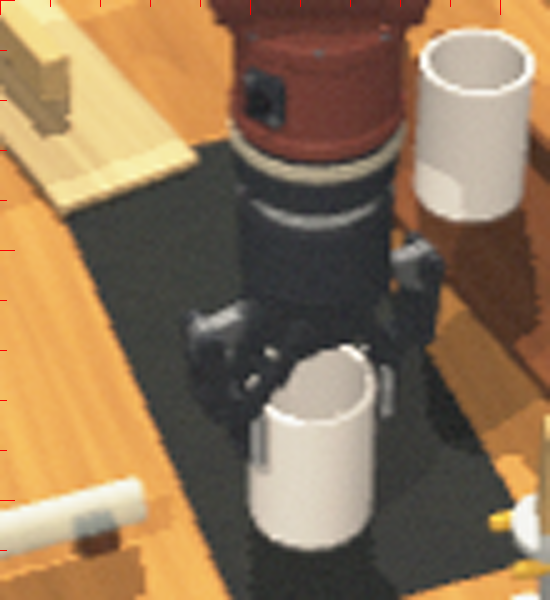

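{"op": "send_rows", "data": {"motion": [[0, 0, 0, 0, 0, 0, 120], [0, 0, 0, 0, 0, 0, 120], [0, 0, 0, 0, 0, 0, 120], [0, 0, 0, 0, 0, 0, 120]]}}

```text
t: 36.9
eef_pos: [439.4, -104.0, 15.1]
eef_rot: [0.001, 0.672, 0.741, 0.0]
force: [0.2, 1.0, 6.9]
finger_gap: 0.776
```

```bash
python3 -c "
from h import *
go(440.3,-103.4,14.5,5.6)
cv2.imwrite('pics/af.png',optics.camera('side'))
crop('pics/af.png',270,140,110,120,5,'pics/af1.png')
"
```

```text
t 36.9 pos [ 439.4 -104.    15.1] psi 5.6 tilt [ 0.1  -0.03] F [0.2 1.  6.9] gap 0.776
 turn z deg -0.0  shift cm [0.05  0.1   0.056]
```

View pics/af1.png

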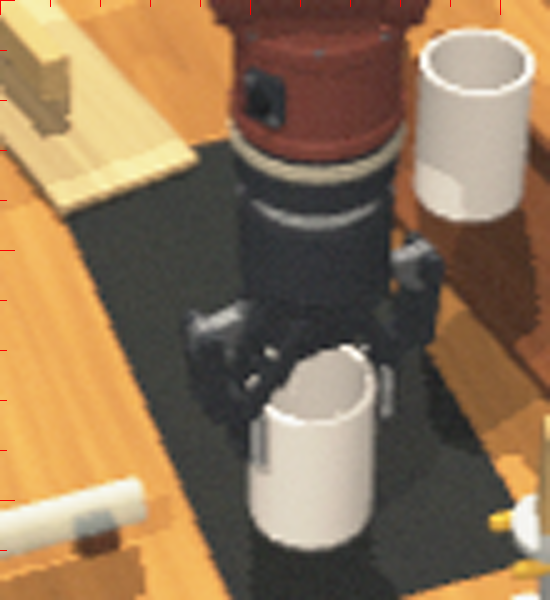

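{"op": "send_rows", "data": {"motion": [[0, 0, -0.5, 0, 0, 0, 120], [0, 0, -1, 0, 0, 0, 120], [0, 0, -2, 0, 0, 0, 120], [0, 0, -2, 0, 0, 0, 120], [0, 0, -1.6, 0, 0, 0, 120], [0, 0, 0, 0, 0, 0, 120], [0, 0, 0, 0, 0, 0, 120]], "squeeze": 35}}

```text
t: 37.65
eef_pos: [438.6, -103.8, 85.3]
eef_rot: [0.0, 0.672, 0.741, 0.0]
force: [0.6, -0.3, -2.5]
finger_gap: 0.774
```

```bash
python3 -c "
from h import *
print(bp('side',475.5/5+270,62/5+140,136), bp('side',472/5+270,0+62/5+140,136))
go(621,-8,86,5.6)
cv2.imwrite('pics/ag.png',optics.camera('side'))
crop('pics/ag.png',270,100,130,130,5,'pics/ag1.png')
"
```

```text
[612.2  66.6 136. ] [610.3  67.4 136. ]
t 37.65 pos [ 438.6 -103.8   85.3] psi 5.59 tilt [ 0.04 -0.02] F [ 0.6 -0.3 -2.5] gap 0.774
 turn z deg -0.01  shift cm [ 7.754 19.09  -0.065]
```

View pics/ag1.png

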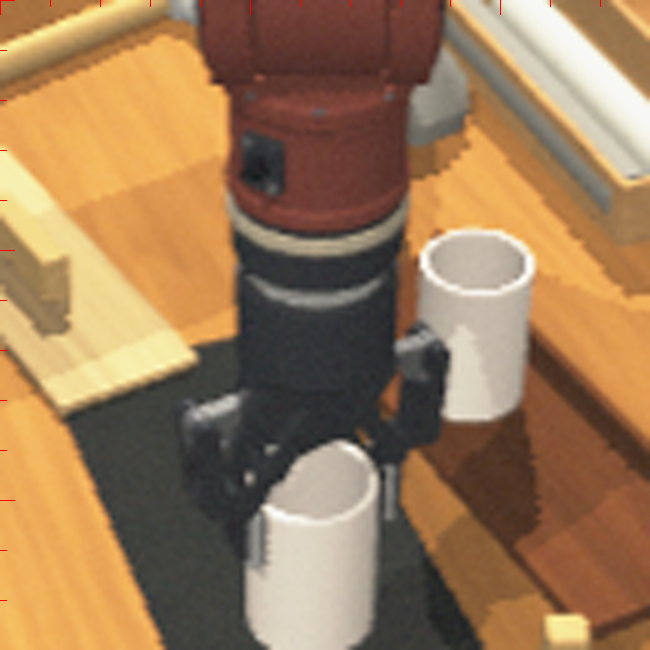

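{"op": "send_rows", "data": {"motion": [[0.4, 1, -0.5, 0, 0, 0, 120], [0.7, 1.8, 0, 0, 0, 0, 120], [1, 2.7, 0, 0, 0, 0, 120], [1, 2.7, 0, 0, 0, 0, 120], [1, 2.7, 0, 0, 0, 0, 120], [1, 2.7, 0, 0, 0, 0, 120], [1, 2.7, 0, 0, 0, 0, 120], [0.7, 1.8, 0, 0, 0, 0, 120], [0.4, 1, 0, 0, 0, 0, 120], [0, 0, 0, 0, 0, 0, 120], [0, 0, 0, 0, 0, 0, 120], [0, 0, 0, 0, 0, 0, 120]]}}

```text
t: 38.9
eef_pos: [620.6, -13.8, 90.1]
eef_rot: [-0.0, 0.672, 0.741, -0.0]
force: [0.4, -0.2, -1.1]
finger_gap: 0.775
```

```bash
python3 -c "
from h import *
go(621.5,-13,57,5.6)
cv2.imwrite('pics/ah.png',optics.camera('side'))
crop('pics/ah.png',310,90,130,130,5,'pics/ah1.png')
"
```

```text
t 38.9 pos [620.6 -13.8  90.1] psi 5.56 tilt [-0.05 -0.  ] F [ 0.4 -0.2 -1.1] gap 0.775
 turn z deg -0.04  shift cm [0.073 0.097 3.309]
```

View pics/ah1.png

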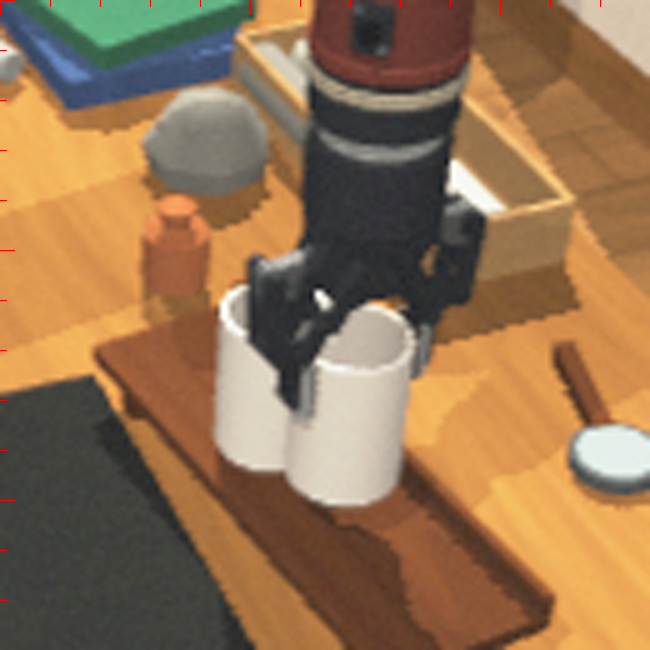

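{"op": "send_rows", "data": {"motion": [[0.07, 0.05, 0.8, 0, 0, 0, 120], [0, 0, 1, 0, 0, 0, 120], [0, 0, 0.7, 0, 0, 0, 120], [0, 0, 0.5, 0, 0, 0, 120], [0, 0, 0.2, 0, 0, 0, 120], [0, 0, 0.1, 0, 0, 0, 120], [0, 0, 0, 0, 0, 0, 120], [0, 0, 0, 0, 0, 0, 120]]}}

```text
t: 39.75
eef_pos: [622.2, -12.8, 57.5]
eef_rot: [0.0, 0.672, 0.741, 0.0]
force: [0.7, 0.3, -1.9]
finger_gap: 0.779
```

{"op": "send_rows", "data": {"motion": [[0, 0, 0.1, 0, 0, 0, 120], [0, 0, 0.1, 0, 0, 0, 120], [0, 0, 0, 0, 0, 0, 120]]}}

```text
t: 40.05
eef_pos: [622.0, -12.7, 55.2]
eef_rot: [0.0, 0.672, 0.741, 0.0]
force: [-0.1, -0.6, -2.0]
finger_gap: 0.78
```

{"op": "send_rows", "data": {"motion": [[0, 0, 0.1, 0, 0, 0, 120], [0, 0, 0, 0, 0, 0, 120]]}}

```text
t: 40.25
eef_pos: [622.1, -12.7, 55.1]
eef_rot: [0.0, 0.672, 0.741, 0.0]
force: [-3.3, 0.1, 7.6]
finger_gap: 0.777
```

{"op": "send_rows", "data": {"motion": [[0, 0, 0.1, 0, 0, 0, 120], [0, 0, 0, 0, 0, 0, 120]]}}

```text
t: 40.45
eef_pos: [622.1, -12.7, 55.1]
eef_rot: [0.0, 0.672, 0.741, 0.0]
force: [-6.0, 1.3, 16.8]
finger_gap: 0.778
```

{"op": "send_rows", "data": {"motion": [[0, 0, -0.12, 0, 0, 0, 120], [0, 0, 0, 0, 0, 0, 50], [0, 0, 0, 0, 0, 0, 0], [0, 0, 0, 0, 0, 0, 0], [0, 0, 0, 0, 0, 0, 0], [0, 0, -1, 0, 0, 0, 0], [0, 0, -2, 0, 0, 0, 0], [0, 0, -2.5, 0, 0, 0, 0], [0, 0, -2.5, 0, 0, 0, 0], [0, 0, -2.5, 0, 0, 0, 0], [0, 0, -1, 0, 0, 0, 0], [0, 0, 0, 0, 0, 0, 0]]}}

```text
t: 41.65
eef_pos: [623.0, -12.8, 171.1]
eef_rot: [0.001, 0.672, 0.741, 0.001]
force: [-1.0, -0.3, -0.4]
finger_gap: 1.002
```

```bash
python3 -c "
from h import *
go(412.5,329,160,9.5)
cv2.imwrite('pics/ai.png',optics.camera('side'))
crop('pics/ai.png',240,90,190,150,4,'pics/ai1.png')
"
```

```text
t 41.65 pos [623.  -12.8 171.1] psi 5.6 tilt [ 0.17 -0.02] F [-1.  -0.3 -0.4] gap 1.002
 turn z deg -3.9  shift cm [ 37.19  -15.122   1.105]
```

View pics/ai1.png

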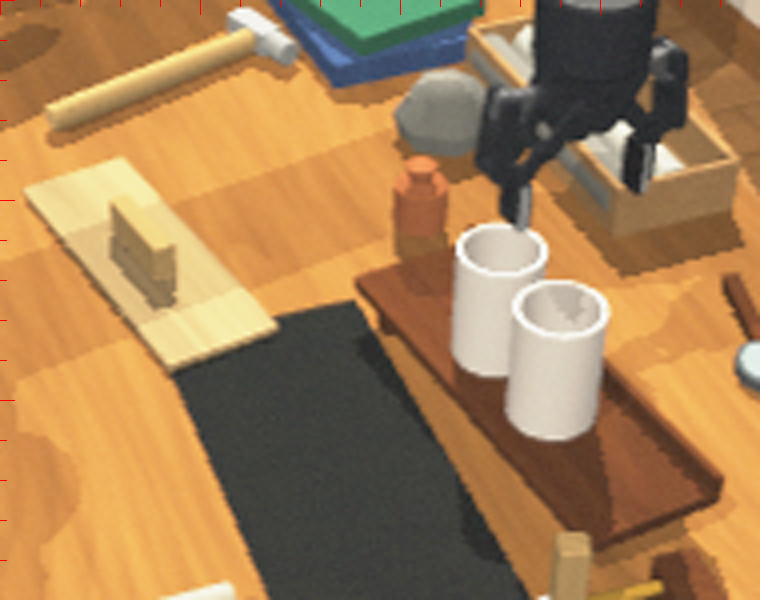

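{"op": "send_rows", "data": {"motion": [[1, -0.4, 0, 0, 0, -3.9, 0], [2, -0.8, 0, 0, 0, 0, 0], [3.5, -1.42, 0, 0, 0, 0, 0], [4, -1.62, 0, 0, 0, 0, 0], [4, -1.62, 0, 0, 0, 0, 0], [4, -1.62, 0, 0, 0, 0, 0], [4, -1.62, 0, 0, 0, 0, 0], [4, -1.62, 0, 0, 0, 0, 0], [4, -1.62, 0, 0, 0, 0, 0], [3.5, -1.42, 0, 0, 0, 0, 0], [2, -0.8, 0, 0, 0, 0, 0], [1.2, -0.48, 0, 0, 0, 0, 0]]}}

```text
t: 42.9
eef_pos: [411.0, 330.7, 168.0]
eef_rot: [-0.0, 0.645, 0.764, -0.001]
force: [-0.2, 0.5, -0.1]
finger_gap: 1.001
```

{"op": "send_rows", "data": {"motion": [[0, 0, 0, 0, 0, 0, 0], [0, 0, 0, 0, 0, 0, 0], [0, 0, 0, 0, 0, 0, 0]]}}

```text
t: 43.2
eef_pos: [413.5, 328.7, 169.1]
eef_rot: [0.0, 0.647, 0.763, -0.0]
force: [-0.1, -0.1, -0.0]
finger_gap: 0.999
```

```bash
python3 -c "
from h import *
go(412.5,329,90,9.3)
cv2.imwrite('pics/aj.png',optics.camera('side'))
crop('pics/aj.png',220,80,130,120,5,'pics/aj1.png')
cv2.imwrite('pics/aj2.png',optics.camera('top'))
"
```

```text
t 43.2 pos [413.5 328.7 169.1] psi 9.42 tilt [-0.01 -0.03] F [-0.1 -0.1 -0. ] gap 0.999
 turn z deg 0.12  shift cm [ 0.041 -0.095  7.911]
```

View pics/aj1.png

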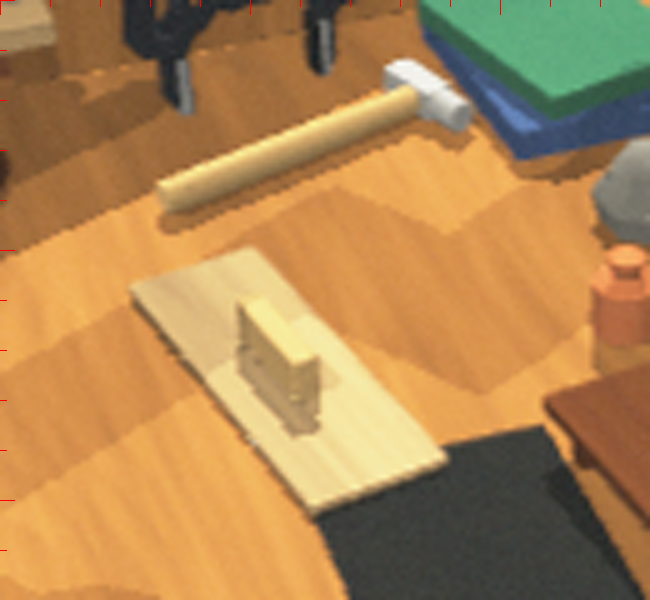

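View pics/aj2.png

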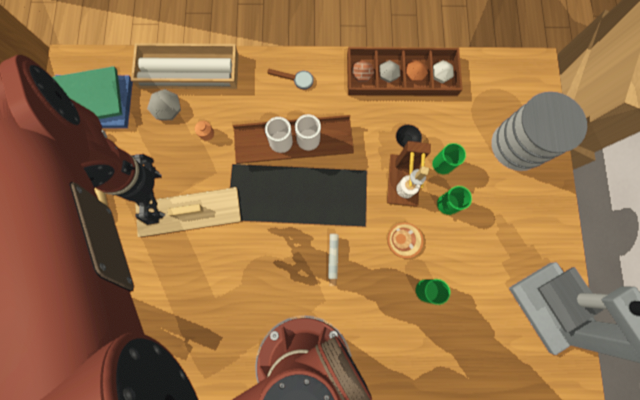

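Cover unmoved. Top view shows the beakers on the rack; measure them and refine the rack.

```bash
python3 -c "
from h import *
crop('pics/aj2.png',225,100,140,80,5,'pics/ak.png')
"
```

```text
(no output)
```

View pics/ak.png

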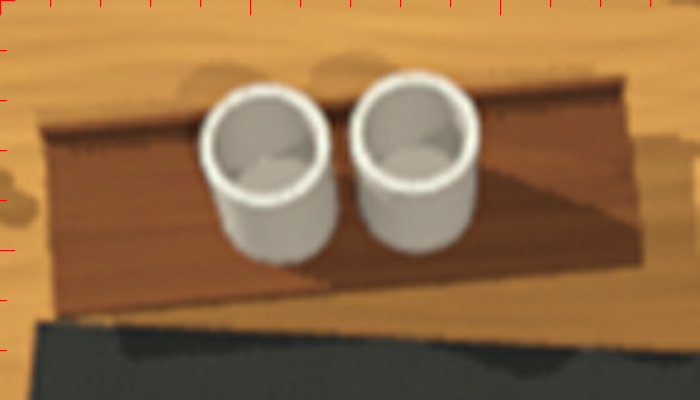

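{"op": "send_rows", "data": {"motion": [[0.04, -0.09, 2, 0, 0, 0.1, 0], [0, 0, 2.5, 0, 0, 0, 60], [0, 0, 2.5, 0, 0, 0, 110], [0, 0, 1, 0, 0, 0, 110], [0, 0, 0, 0, 0, 0, 110], [0, 0, 0, 0, 0, 0, 110], [0, 0, 0, 0, 0, 0, 110]]}}

```text
t: 44.0
eef_pos: [412.9, 330.4, 90.7]
eef_rot: [0.0, 0.647, 0.763, 0.001]
force: [0.3, 0.3, 0.5]
finger_gap: 0.569
```

```bash
python3 -c "
from h import *
go(412.5,329,30,9.3)
cv2.imwrite('pics/al.png',optics.camera('side'))
crop('pics/al.png',220,80,110,110,6,'pics/al1.png')
"
```

```text
t 44.0 pos [412.9 330.4  90.7] psi 9.38 tilt [0.1  0.06] F [0.3 0.3 0.5] gap 0.569
 turn z deg 0.08  shift cm [-0.131 -0.061  6.066]
```

View pics/al1.png

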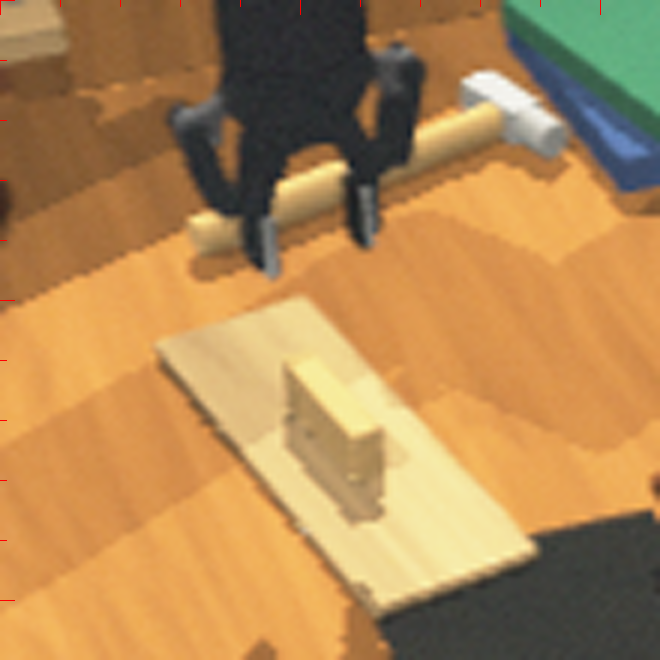

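```bash
python3 -c "
from h import *
T=lambda u,v,z:bp('top',u/5+225,v/5+100,z)
a=T(266,145,135.5);b=T(414,132,135.5);print(a,b)
c=np.array([T(57,317,40),T(641,265,40),T(624,78,54),T(42,128,54)]);print(c)
print(c.mean(0)); o=c.mean(0)[:2]
e=c[[0,3]].mean(0)-c[[1,2]].mean(0);e=e[:2]/np.linalg.norm(e[:2]);print(np.degrees(np.arctan2(-e[0],e[1])))
for p in(a,b): d=p[:2]-o; print('along',d@e,'x',d@[e[1],-e[0]])
for z in (90,110,130,150): print(z,(proj('side',[412.9,330.4,z])-[220,80])*6)
"
```

```text
[610.3  65.4 135.5] [618.  -12.2 135.5]
[[ 545.7  190.9   40. ]
 [ 578.  -141.1   40. ]
 [ 686.1 -131.9   54. ]
 [ 653.6  201.1   54. ]]
[615.85  29.75  47.  ]
5.565536520670679
along 36.020205508281265 x -2.066348262318078
along -41.960760324435725 x -1.928624638248916
90 [321.  320.4]
110 [318.  288.6]
130 [315.  256.8]
150 [312.  224.4]
```

{"op": "send_rows", "data": {"motion": [[-0.13, -0.06, 1.5, 0, 0, 0, 110], [0, 0, 2, 0, 0, 0, 110], [0, 0, 2, 0, 0, 0, 110], [0, 0, 1.5, 0, 0, 0, 110], [0, 0, 0.8, 0, 0, 0, 110], [0, 0, 0, 0, 0, 0, 110], [0, 0, 0, 0, 0, 0, 110]]}}

```text
t: 44.75
eef_pos: [412.1, 328.9, 12.2]
eef_rot: [0.0, 0.647, 0.763, 0.0]
force: [0.2, 1.2, -0.7]
finger_gap: 0.568
```

```bash
python3 -c "
from h import *
go(412.5,329,-10,9.3)
cv2.imwrite('pics/am.png',optics.camera('side'))
crop('pics/am.png',220,80,110,110,6,'pics/am1.png')
"
```

```text
t 44.75 pos [412.1 328.9  12.2] psi 9.4 tilt [0.05 0.03] F [ 0.2  1.2 -0.7] gap 0.568
 turn z deg 0.1  shift cm [-1.000e-03  4.100e-02  2.216e+00]
```

View pics/am1.png

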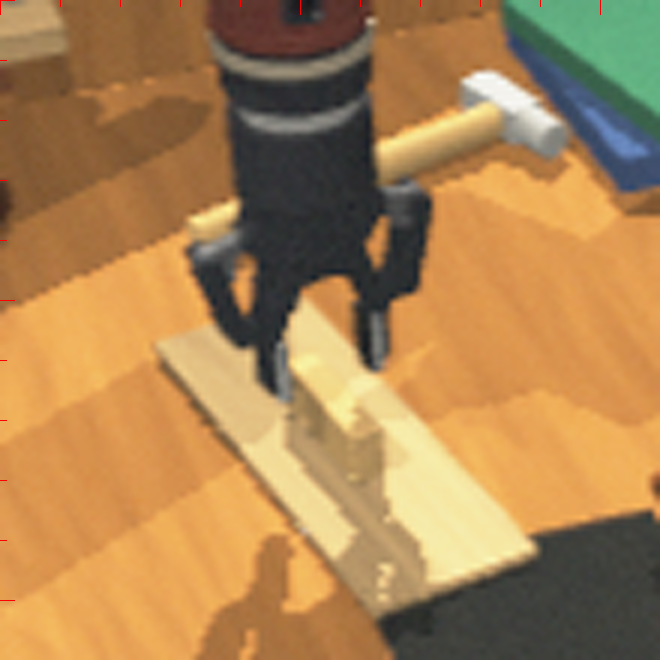

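{"op": "send_rows", "data": {"motion": [[0, 0.04, 0.6, 0, 0, 0, 110], [0, 0, 0.6, 0, 0, 0, 110], [0, 0, 0.6, 0, 0, 0, 110], [0, 0, 0.4, 0, 0, 0, 110], [0, 0, 0, 0, 0, 0, 110], [0, 0, 0, 0, 0, 0, 110]]}}

```text
t: 45.4
eef_pos: [411.9, 328.6, -10.7]
eef_rot: [-0.0, 0.647, 0.763, -0.0]
force: [0.3, -0.9, 0.9]
finger_gap: 0.565
```

```bash
python3 -c "
from h import *
go(412.5,329,-10,9.3)
cv2.imwrite('pics/an.png',optics.camera('side'))
crop('pics/an.png',240,110,80,80,8,'pics/an1.png')
"
```

```text
t 45.4 pos [411.9 328.6 -10.7] psi 9.39 tilt [-0.02 -0.01] F [ 0.3 -0.9  0.9] gap 0.565
 turn z deg 0.09  shift cm [ 0.027  0.068 -0.074]
```

View pics/an1.png

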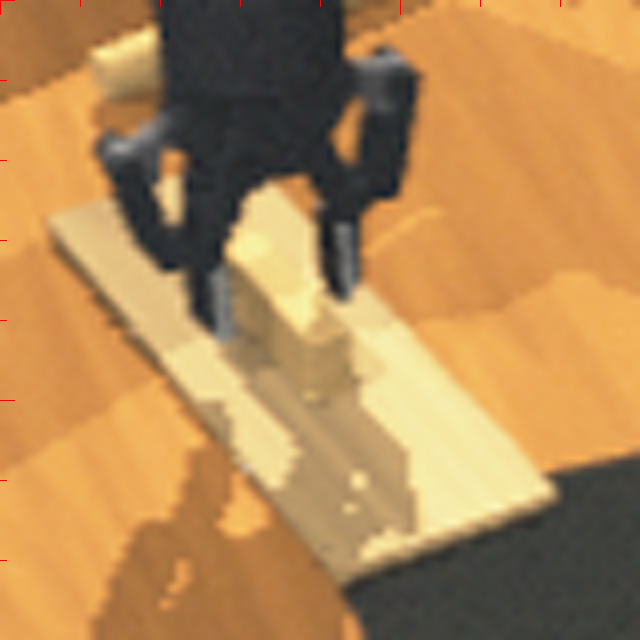

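{"op": "send_rows", "data": {"motion": [[0, 0.06, 0, 0, 0, 0, 150], [0, 0, 0, 0, 0, 0, 180], [0, 0, 0, 0, 0, 0, 210], [0, 0, 0, 0, 0, 0, 230], [0, 0, 0, 0, 0, 0, 230], [0, 0, 0, 0, 0, 0, 230]], "squeeze": 50}}

```text
t: 46.05
eef_pos: [413.5, 329.2, -10.0]
eef_rot: [0.0, 0.647, 0.763, 0.001]
force: [0.8, -0.9, 5.2]
finger_gap: 0.222
```

{"op": "send_rows", "data": {"motion": [[0, 0, -0.5, 0, 0, 0, 230], [0, 0, -1, 0, 0, 0, 230], [0, 0, -1.5, 0, 0, 0, 230], [0, 0, 0, 0, 0, 0, 230], [0, 0, 0, 0, 0, 0, 230]]}}

```text
t: 46.55
eef_pos: [412.7, 328.9, 19.7]
eef_rot: [0.0, 0.647, 0.763, 0.0]
force: [0.3, -0.9, -1.9]
finger_gap: 0.223
```

```bash
python3 -c "
from h import *
go(412.5,329,130,9.3)
cv2.imwrite('pics/ao.png',optics.camera('side'))
crop('pics/ao.png',220,90,120,110,6,'pics/ao1.png')
"
```

```text
t 46.55 pos [412.7 328.9  19.7] psi 9.39 tilt [0.03 0.02] F [ 0.3 -0.9 -1.9] gap 0.223
 turn z deg 0.09  shift cm [  0.016  -0.017 -11.035]
```

View pics/ao1.png

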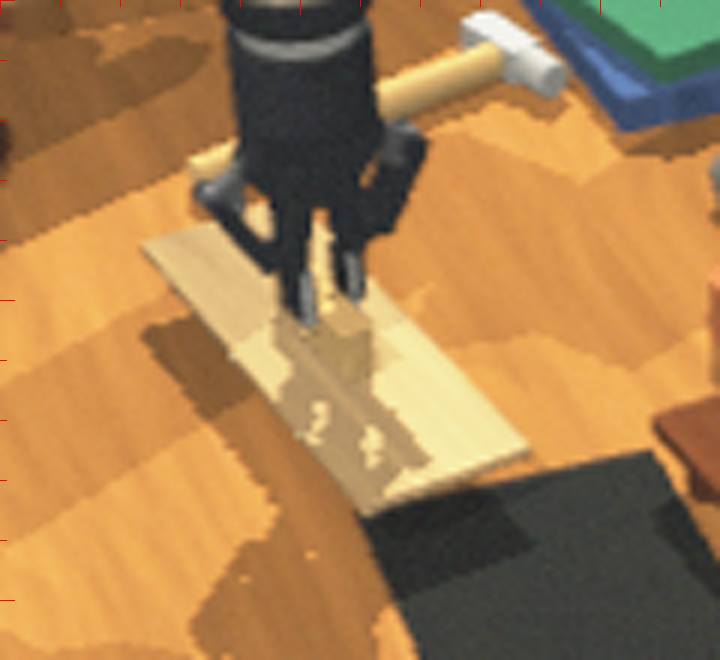

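{"op": "send_rows", "data": {"motion": [[0, 0, -1.5, 0, 0, 0, 230], [0, 0, -2.5, 0, 0, 0, 230], [0, 0, -2.5, 0, 0, 0, 230], [0, 0, -2.5, 0, 0, 0, 230], [0, 0, -2.5, 0, 0, 0, 230], [0, 0, -2.5, 0, 0, 0, 230], [0, 0, -0.5, 0, 0, 1.9, 230], [0, 0, 0, 0, 0, 1.9, 230], [0, 0, 0, 0, 0, 0, 230], [0, 0, 0, 0, 0, 0, 230]]}}

```text
t: 47.6
eef_pos: [412.1, 328.5, 163.7]
eef_rot: [-0.0, 0.671, 0.741, -0.001]
force: [-0.6, -0.4, -1.2]
finger_gap: 0.218
```

```bash
python3 -c "
from h import *
go(615.7,27,165,5.6)
"
```

```text
t 47.6 pos [412.1 328.5 163.7] psi 5.65 tilt [-0.07 -0.04] F [-0.6 -0.4 -1.2] gap 0.218
 turn z deg 0.05  shift cm [-31.994  17.316  -0.131]
```

{"op": "send_rows", "data": {"motion": [[-1, 0.54, -0.2, 0, 0, 0, 230], [-2, 1.08, 0, 0, 0, 0, 230], [-3, 1.62, 0, 0, 0, 0, 230], [-3, 1.62, 0, 0, 0, 0, 230], [-3, 1.62, 0, 0, 0, 0, 230], [-3, 1.62, 0, 0, 0, 0, 230], [-3, 1.62, 0, 0, 0, 0, 230], [-3, 1.62, 0, 0, 0, 0, 230], [-3, 1.62, 0, 0, 0, 0, 230], [-3, 1.62, 0, 0, 0, 0, 230], [-3, 1.62, 0, 0, 0, 0, 230], [-2, 1.1, 0, 0, 0, 0, 230]]}}

```text
t: 48.8
eef_pos: [616.9, 24.1, 166.0]
eef_rot: [0.0, 0.672, 0.74, -0.0]
force: [-0.2, -0.5, -1.2]
finger_gap: 0.216
```

{"op": "send_rows", "data": {"motion": [[0, 0, 0, 0, 0, 0, 230], [0, 0, 0, 0, 0, 0, 230], [0, 0, 0, 0, 0, 0, 230], [0, 0, 0, 0, 0, 0, 230]]}}

```text
t: 49.2
eef_pos: [615.4, 27.9, 166.5]
eef_rot: [-0.0, 0.671, 0.741, -0.0]
force: [0.0, 0.2, -0.7]
finger_gap: 0.221
```

```bash
python3 -c "
from h import *
go(615.7,27,130,5.6)
cv2.imwrite('pics/ap.png',optics.camera('side'))
crop('pics/ap.png',290,70,160,140,5,'pics/ap1.png')
"
```

```text
t 49.2 pos [615.4  27.9 166.5] psi 5.66 tilt [-0.01  0.01] F [ 0.   0.2 -0.7] gap 0.221
 turn z deg 0.06  shift cm [-0.089  0.018  3.651]
```

View pics/ap1.png

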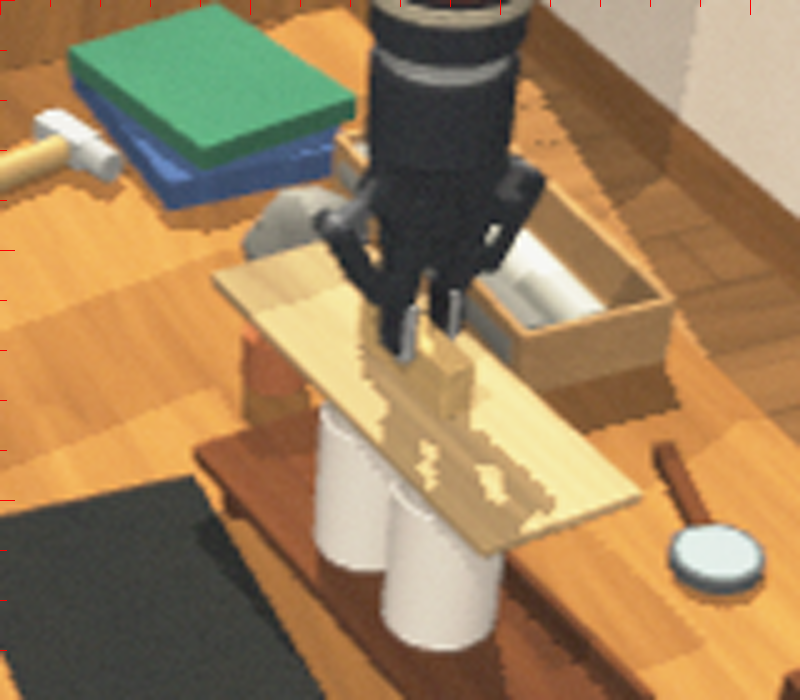

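{"op": "send_rows", "data": {"motion": [[0, 0, 0.8, 0, 0, 0, 230], [0, 0, 1, 0, 0, 0, 230], [0, 0, 0.9, 0, 0, 0, 230], [0, 0, 0.5, 0, 0, 0, 230], [0, 0, 0.3, 0, 0, 0, 230], [0, 0, 0, 0, 0, 0, 230], [0, 0, 0, 0, 0, 0, 230]]}}

```text
t: 49.95
eef_pos: [616.1, 27.1, 131.6]
eef_rot: [0.0, 0.672, 0.741, 0.0]
force: [0.3, -0.7, -1.7]
finger_gap: 0.219
```

{"op": "send_rows", "data": {"motion": [[0, 0, 0.2, 0, 0, 0, 230], [0, 0, 0.1, 0, 0, 0, 230], [0, 0, 0, 0, 0, 0, 230]]}}

```text
t: 50.25
eef_pos: [615.9, 27.1, 128.4]
eef_rot: [-0.0, 0.672, 0.741, -0.0]
force: [-0.4, 0.6, -2.5]
finger_gap: 0.22
```

{"op": "send_rows", "data": {"motion": [[0, 0, 0.1, 0, 0, 0, 230], [0, 0, 0.1, 0, 0, 0, 230], [0, 0, 0, 0, 0, 0, 230]]}}

```text
t: 50.55
eef_pos: [615.8, 27.2, 126.3]
eef_rot: [-0.0, 0.672, 0.741, -0.0]
force: [0.0, -0.1, -1.1]
finger_gap: 0.219
```

{"op": "send_rows", "data": {"motion": [[0, 0, 0.1, 0, 0, 0, 230], [0, 0, 0, 0, 0, 0, 230]]}}

```text
t: 50.75
eef_pos: [615.9, 27.2, 125.3]
eef_rot: [-0.0, 0.672, 0.741, -0.0]
force: [0.8, 0.5, -2.1]
finger_gap: 0.218
```

{"op": "send_rows", "data": {"motion": [[0, 0, 0.1, 0, 0, 0, 230], [0, 0, 0, 0, 0, 0, 230]]}}

```text
t: 50.95
eef_pos: [616.1, 27.1, 125.1]
eef_rot: [0.0, 0.672, 0.741, 0.0]
force: [-1.9, -1.0, 3.8]
finger_gap: 0.217
```

{"op": "send_rows", "data": {"motion": [[0, 0, 0.05, 0, 0, 0, 230], [0, 0, 0, 0, 0, 0, 230]]}}

```text
t: 51.15
eef_pos: [616.2, 27.2, 125.1]
eef_rot: [0.0, 0.672, 0.741, 0.0]
force: [-2.8, -0.5, 9.5]
finger_gap: 0.22
```

{"op": "send_rows", "data": {"motion": [[0, 0, 0.05, 0, 0, 0, 230], [0, 0, 0, 0, 0, 0, 230], [0, 0, 0, 0, 0, 0, 230], [0, 0, 0, 0, 0, 0, 230], [0, 0, 0, 0, 0, 0, 230]]}}

```text
t: 51.65
eef_pos: [616.2, 27.2, 125.0]
eef_rot: [0.001, 0.672, 0.741, 0.0]
force: [-5.9, 0.0, 13.6]
finger_gap: 0.218
```

```bash
python3 -c "
from h import *
go()
cv2.imwrite('pics/aq.png',optics.camera('side'))
crop('pics/aq.png',290,70,160,140,5,'pics/aq1.png')
"
```

```text
t 51.65 pos [616.2  27.2 125. ] psi 5.6 tilt [ 0.09 -0.01] F [-5.9  0.  13.6] gap 0.218
 turn z deg -0.0  shift cm [0. 0. 0.]
```

View pics/aq1.png

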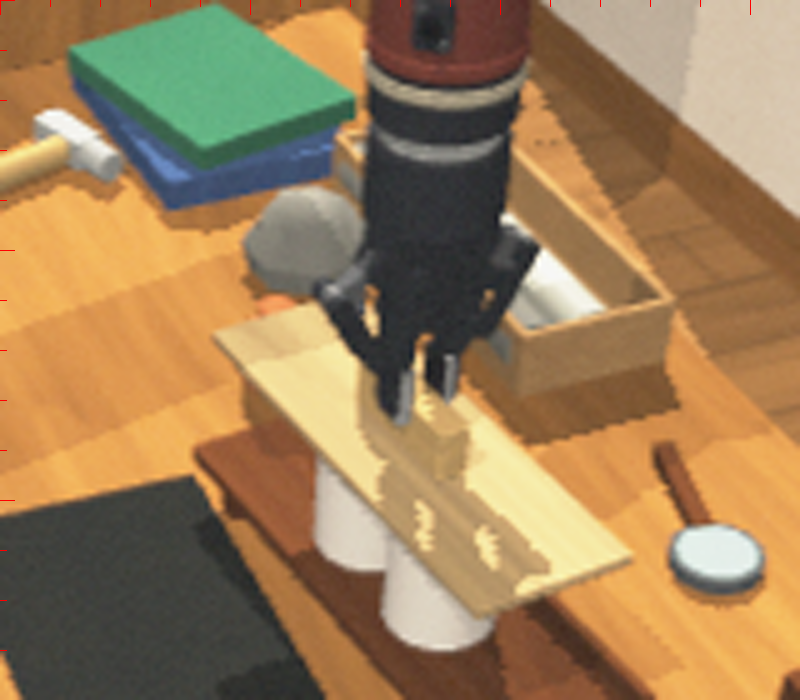

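{"op": "send_rows", "data": {"motion": [[0, 0, -0.1, 0, 0, 0, 230], [0, 0, 0, 0, 0, 0, 230], [0, 0, 0, 0, 0, 0, 190], [0, 0, 0, 0, 0, 0, 150], [0, 0, 0, 0, 0, 0, 80], [0, 0, 0, 0, 0, 0, 80], [0, 0, 0, 0, 0, 0, 80], [0, 0, -1, 0, 0, 0, 80], [0, 0, -2, 0, 0, 0, 80], [0, 0, -2.5, 0, 0, 0, 80], [0, 0, -2.5, 0, 0, 0, 80], [0, 0, 0, 0, 0, 0, 80]]}}

```text
t: 52.9
eef_pos: [618.0, 27.0, 208.8]
eef_rot: [0.002, 0.672, 0.741, 0.002]
force: [-0.3, -0.3, 0.1]
finger_gap: 0.689
```

{"op": "send_rows", "data": {"motion": [[4, 0, -1, 0, 0, 0, 80], [4, 0, -1, 0, 0, 0, 80], [4, 0, 0, 0, 0, 0, 80], [4, -1, 0, 0, 0, 0, 80], [4, -2, 0, 0, 0, 0, 80], [4, -2, 0, 0, 0, 0, 80], [4, -2, 0, 0, 0, 0, 80], [3, -1, 0, 0, 0, 0, 80], [1.5, 0, 0, 0, 0, 0, 80], [0, 0, 0, 0, 0, 0, 80], [0, 0, 0, 0, 0, 0, 80], [0, 0, 0, 0, 0, 0, 80]]}}

```text
t: 54.1
eef_pos: [505.3, 341.6, 224.3]
eef_rot: [0.0, 0.672, 0.74, -0.0]
force: [0.4, 1.0, -0.2]
finger_gap: 0.687
```

```bash
python3 -c "
from h import *
go()
cv2.imwrite('pics/ar.png',optics.camera('side'))
crop('pics/ar.png',270,70,180,190,4,'pics/ar1.png') if 0 else cv2.imwrite('pics/ar1.png',cv2.resize(cv2.imread('pics/ar.png')[80:270,270:450],None,fx=3,fy=3))
cv2.imwrite('pics/as.png',optics.camera('top'))
"
```

```text
t 54.1 pos [505.3 341.6 224.3] psi 5.51 tilt [-0.01 -0.03] F [ 0.4  1.  -0.2] gap 0.687
 turn z deg -0.0  shift cm [0. 0. 0.]
```

View pics/ar1.png

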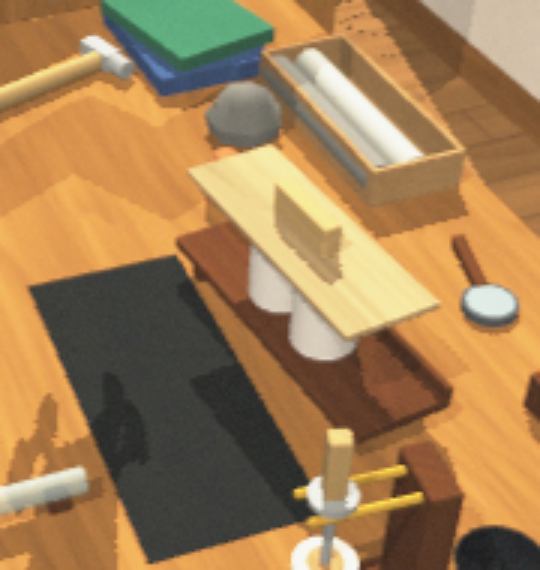

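View pics/as.png

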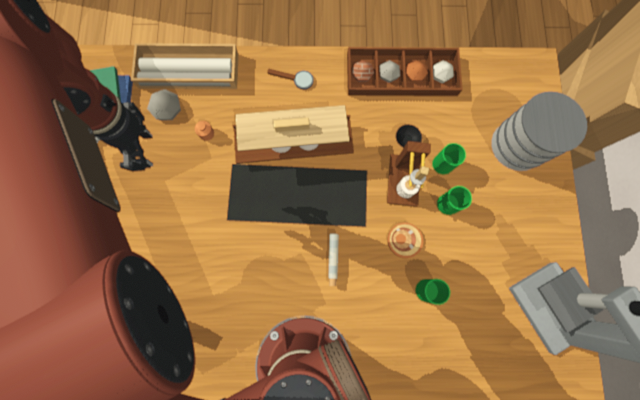

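```bash
python3 -c "
from h import *
crop('pics/as.png',225,95,140,80,5,'pics/at.png')
crop('pics/ar.png',340,210,110,100,6,'pics/au.png')
"
```

```text
(no output)
```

View pics/at.png

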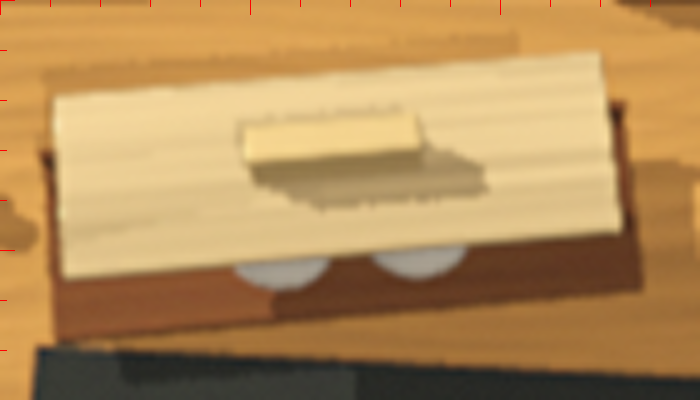

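View pics/au.png

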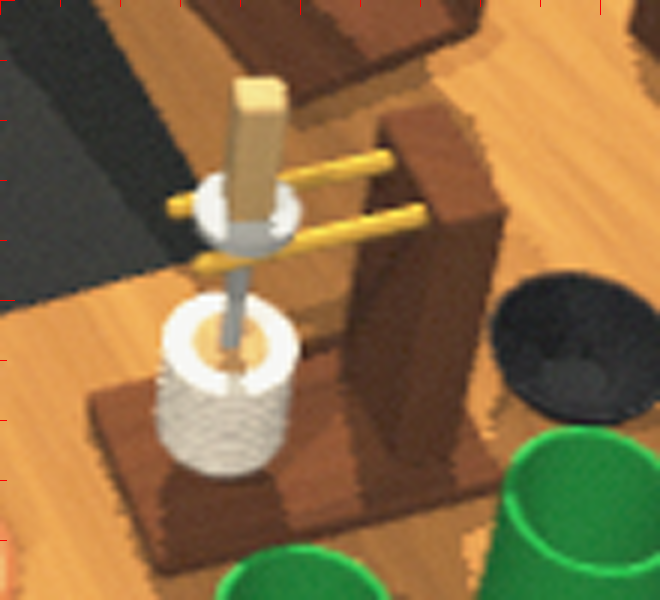

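```bash
python3 -c "
from h import *
T=lambda u,v,z:bp('top',u/5+225,v/5+95,z)
c=np.array([T(53,96,143),T(600,52,143),T(622,232,143),T(63,277,143)]);print(c,c.mean(0))
for i in range(4): print(np.linalg.norm(c[i]-c[(i+1)%4]))
S=lambda u,v:bp('side',u/3+270,v/3+80,143)
d=np.array([S(187,172),S(268,148),S(440,303),S(350,337)]);print(d,d.mean(0))
"
```

```text
[[ 647.7  176.9  143. ]
 [ 674.4 -110.3  143. ]
 [ 574.1 -120.3  143. ]
 [ 548.3  167.7  143. ]] [611.125  28.5   143.   ]
288.43843363879233
100.79727178847645
289.1533157340583
99.82484660644371
[[ 550.3  164.3  143. ]
 [ 644.2  173.   143. ]
 [ 677.2 -109.   143. ]
 [ 582.1 -119.2  143. ]] [613.45   27.275 143.   ]
```

```bash
python3 -c "
from cell import arm
print(arm.close_job())"
```

```text
the job is handed in; nothing more can be done
None
```

I scrubbed both white beakers that were present, left one first. Each got the brush down to the bottom, up about 55 mm and down again. I then hung the brush back in the fork, stood the beakers on the shelf, laid the cover along them, pressed it down and handed the job in at about t = 54 s. No verdict came back.

**Last checks:**
- **Beakers:** measured before the cover went on, they stood about 2 mm off the shelf's middle line and about 78 mm apart, centre to centre.
- **Cover:** its centre was within about 3 mm of the middle of the row. Its edges measured 288–289 mm by 100–101 mm at the expected height, which fits a level board. It was pressed with about 14 N for about half a second.
- **Brush:** it hangs where it hung at the start.
- **Bystanders:** the copper weight, dish and agate were not touched and look unmoved in the pictures. I did not measure them.
- **Robot:** the arm was clear of everything at hand-in.

**What disagreed:**
- **Fingertip height:** in the pictures the fingertips were about 27 mm (nearly shut) to 47 mm (open) above the reported TCP, more than the interface text implies. I set grasp heights from the pictures and the measured force, which worked.
- **Camera agreement:** the two cameras differed by about 2–3 mm in x.
- **Knocks:** I saw no object knocked aside during the run.

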